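# Tip the sanded ball into the dust box and close it

### The arm

A 6-joint arm with a two-finger parallel gripper is mounted at the origin on the work surface. World frame = base frame: x ahead of the robot, y to its left, z up, the work surface at z = 0. Lengths are in m, angles in rad, forces in N, time in s.
With the tool pointing down it reaches from about 0.425 to 0.925 m from the base axis. Payload 12.5 kg.
Tool frame: the origin (TCP) lies between the finger pads; the fingertips stand 17 mm ahead of it and the grasp point (between the pads) lies 2 mm behind it (env.finger_overhang is the x of the fingertips in the tool frame, in m); x points along the fingers, z is the direction in which the jaws open and shut, and the axes are right-handed (so a half turn about x gives the same grasp; the last joint's range is limited). The gripper opens to 85 mm and grips with 20 to 120 N. Pads are 22 mm wide; open, the fingers measure 114 mm over their backs; the gripper's body (76 mm by 85 mm) begins 54 mm behind the grasp point. The pads swing forward as they close: fully open they stand 13 mm farther back than shut.
Start: joints at [1.132, 0.491, 1.559, -0, 1.092, -0.106], TCP at [0.204, 0.591, 0.222] pointing down, gripper open.
Joint ranges: [-3.1, 3.1], [-0.84, 2.19], [0.05, 2.79], [-1.13, 4.28], [0.06, 2.93], [-2.69, 2.69]. Speed limits (rad/s): [2.22, 2.22, 2.79, 3.14, 3.14, 3.14].

### API

Orientations are given as a unit quaternion [w, x, y, z].
In Python, from workcell import env gives the robot as it stands.
- The arm moves only by the tool drive_tool, never from a script. Its argument "plan" is a list of rows, each an object of numbers: "fingers": the finger opening in mm, from 0 to 85.4; "tx", "ty", "tz": the shift along the tool's x, y, z in mm; "ax", "ay", "az": the turn, a rotation vector about the tool's x, y, z in degrees. A call has exactly 5 rows; each row is the pose to reach, as a shift and turn from the pose commanded when the call began, along the tool's axes at that moment; what a row does not reach only later rows make up. A row lasts 1/10 s, in which the tool goes at most 50 mm and 8.59 degrees, less where a joint would pass 70% of its speed; a pose out of reach is approached as far as the arm can. A call with a gripper value outside its range is refused whole. The fingers move at their own pace and stop on an object; the grip force is fixed at half the most. Time passes only in rows, so rows that repeat a pose let the fingers close, or fill a call up. It gives the time, the measured TCP pose, the force and the opening at its end, in the units of the state.
- env.read_state(): the state, without advancing time (a new reading comes with each control period).
- env.get_image(name): name is "scene" or "top"; returns a dict with "image" (384x512x3 uint8, blue, green, red), "depth" (384x512 float32, m along the optical axis (not along the pixel's ray), 0 where there is no reading), "intrinsics" (3x3 intrinsics, pixels), "k1" (the pictures are not rectified: a ray, as slopes to the right and down, at radius r is drawn at 1 + k1 r^2 times it, then the intrinsics apply), "cam_to_world" (4x4, takes a point from camera to world coordinates). Camera axes: x right, y down, z forward; pixel columns grow to the right and rows downward; lengths in m; the calibration is good to about 2 mm. A picture is of the moment at which its call begins.
- env.sign_off(): hands the job in, once; it reports no verdict.
The state is a dict: "time_s": time; "joint_positions": joint angles; "dq": joint speeds; "joint_efforts": joint torques, N m; "position": TCP position; "tool_rot": TCP orientation; "contact_force": force on the tool from outside, world axes, zero at the start; "torque": the same for the moment, N m; "width": finger opening in m.
Only numpy, scipy, OpenCV 4.12 (cv2) and the standard library are available. Lean on these libraries where they do the work, as an engineer would, in place of code of your own. Each camera call takes 0.05 s, during which the arm holds its last target.

### The job

Put the sanded white ceramic ball away: lower it on to the two rods of the tipping tray, close against the black rubber stop, let go of it only once it is right down, and let its weight alone tip the tray and roll it into the blue dust box (do not push the tray or drop the ball on it). When the ball is in and the tray has swung back, put the white lid on the box and press it down firmly (about 10 N) so that it sits flat and level all round, then let go. Leave the red ball, the jar and the sanding block where they are.

Things in the scene. Friction and masses are not known exactly. Their poses are not given: they have to be found in the camera images.
- white_ball_center (a point): Centre of the sanded white ceramic ball, 54 mm in diameter, about 0.12 to 0.19 kg, loose. It starts on a small square grey cradle (36 mm wide, 18 mm tall, fixed), its centre 42 mm above the bench. The axes turn with the ball and mean nothing.
- white_ball: The same white ball; the origin is on its surface and turns as it rolls: use white_ball_center for its position.
- red_ball_center (a point): Centre of the terracotta-red ball, also 54 mm in diameter, on an equal grey cradle: a bystander, leave it alone. The two balls may swap places.
- stand: Fixed stand of tipping tray and dust box on a plywood base, 355 x 126 mm, 10 mm thick, from local x = -85 to +270 mm. Origin on the bench under the tray's pivot; local x is the way the ball rolls, from tray to box, and points roughly to the robot's right; z up.
- tray (a joint): Tilt of the yellow tray, 44 mm wide, about its pivot (118 mm above the bench): 0 = at rest, leaning 0.08 rad back to its counterweight; grows as the front end, by the box, goes down; 0.5 = fully tipped. The counterweight returns it to 0 when empty. About 0.6 N down on the nest starts it; the ball weighs about twice that or more. Two 8 mm rods, centres 36 mm apart, end 100 mm from the pivot.
- nest (a point): Where the ball's centre is when it lies on the two rods touching the rubber stop: 50 mm from the pivot towards the box, 25 mm above the rods' centre lines, 157 mm above the bench at rest. x runs along the rods to the box, z square to the tray. The stop is 36 mm wide, its top 3 mm below this point. Jaws closing along the stand's y pass outside the rods and tray, which are narrower than the ball.
- box_floor (a point): Centre of the cork-lined floor of the open blue dust box (inside 130 x 100 mm along the stand's x and y, walls 6 mm), 190 mm from the pivot along the stand's x; same axes as the stand.
- box_rim (a point): Centre of the box's open top, at the height of its rim, 82 mm above the bench, 63 mm above the floor; same axes as the stand. The rim's outer size is 142 x 112 mm; the tray at rest is clear of the space above it.
- lid: The loose white lid, 0.17 to 0.28 kg: plate 146 x 116 x 6 mm (long side along its x), below it a 10 mm deep locating lip (122 x 92 mm outside) that enters the box with about 4 mm of play each side, above it a wooden handle bar. Origin at the centre of the underside of the lip. Either way round fits.
- lid_handle (a point): Point to grip on the lid's handle bar, in the middle of it, 22 mm above the plate's top face. The bar is 70 mm long along the lid's x, 14 mm thick along its y and stands 34 mm above the plate. On the bench this point is 38 mm up; with the lid seated it is 28 mm above box_rim. Same axes as the lid, z up.
- jar: Bystander: amber jar, 52 mm in diameter, 75 mm tall, origin at the centre of its underside.
- block: Bystander: cork sanding block, 90 x 55 x 28 mm, origin at the centre of its underside.
Mind the look-alikes: they are no part of the job. Leave any purple look-alike of the white_ball alone.

How it is judged:
By the outcome, as a careful person would: the job done as asked, in the order asked, and still so for the second after the job is handed in, with the robot touching nothing.
It also fails if it takes over 51 s, if anything falls off the work surface, if the arm or the gripper's body presses on something with over 40 N, if the wrist force passes 120 N, or if a joint passes its speed limit or range.

## Working session

There is one attempt and no reset: what is moved stays moved. The work goes in short steps, Python scripts to look and compute and a tool call to move; the robot and the scene stay as the last step left them, time stands still between calls to the robot, and variables do not carry over. Pictures are saved under pics/ and viewed, and the job is handed in when it is done.

Besides the shell and the picture viewer there is one more tool, called as name(argument=value, ...) on one line, values as JSON. drive_tool: Moves the arm, as the interface text tells. Its arguments: {"type":"object","properties":{"plan":{"type":"array"}},"required":["plan"]}

```bash
mkdir -p pics; ls; cat > h.py <<'E'
import numpy as np, cv2, pickle
from scipy.spatial.transform import Rotation as R
from workcell import env
def grab(tag):
    out={}
    for n in ("scene","top"):
        d=env.get_image(n); cv2.imwrite(f"pics/{tag}_{n}.png",d["image"]); out[n]=d
    pickle.dump(out,open(f"pics/{tag}.pkl","wb")); return out
def load(tag): return pickle.load(open(f"pics/{tag}.pkl","rb"))
def world(d):
    K=d["intrinsics"]; k1=d["k1"]; h,w=d["depth"].shape
    v,u=np.mgrid[:h,:w].astype(float)
    pts=cv2.undistortPoints(np.stack([u,v],-1).reshape(-1,1,2),K,np.array([k1,0,0,0,0.]),).reshape(h,w,2)
    z=d["depth"]; P=np.dstack([pts[...,0]*z,pts[...,1]*z,z]).astype(float)
    T=d["cam_to_world"]; W=P@T[:3,:3].T+T[:3,3]; W[z<=0]=np.nan; return W
def proj(d,p):
    T=np.linalg.inv(d["cam_to_world"]); c=T[:3,:3]@np.asarray(p)+T[:3,3]
    a,_=cv2.projectPoints(c.reshape(1,3),np.zeros(3),np.zeros(3),d["intrinsics"],np.array([d["k1"],0,0,0,0.])); return a.ravel()
def rot(s): return R.from_quat(np.roll(s["tool_rot"],-1))
E
python3 - <<'E'
from h import *
o=grab("a")
s=env.read_state(); print({k:np.round(v,4) for k,v in s.items()}); print(env.finger_overhang)
for n in o: print(n,o[n]["intrinsics"],o[n]["k1"],o[n]["cam_to_world"].round(3))
print(rot(s).as_matrix().round(3))
E
```

```text
pics
{'time_s': np.float64(0.1), 'joint_positions': array([ 1.1324,  0.4915,  1.5594, -0.    ,  1.0917, -0.1056]), 'dq': array([ 0.0002, -0.0028, -0.0026,  0.0017, -0.0001, -0.0013]), 'joint_efforts': array([ 1.80000e-03, -6.19447e+01, -2.62024e+01, -2.00000e-04,
        2.90000e-03,  0.00000e+00]), 'position': array([0.2041, 0.5905, 0.2219]), 'tool_rot': array([ 0.5756, -0.4104,  0.5762,  0.4101]), 'contact_force': array([-0.1571,  0.2729,  0.4085]), 'torque': array([-0.0137, -0.0364,  0.0266]), 'width': np.float64(0.0852)}
0.017
scene [[371.8819054    0.         247.93001435]
 [  0.         371.8819054  193.93772529]
 [  0.           0.           1.        ]] -0.045695284193248205 [[-0.623  0.653 -0.431  1.023]
 [ 0.783  0.525 -0.335  0.405]
 [ 0.008 -0.545 -0.838  0.996]
 [ 0.     0.     0.     1.   ]]
top [[471.30302042   0.         254.79947256]
 [  0.         471.30302042 195.93880024]
 [  0.           0.           1.        ]] -0.10807638569688661 [[ 0.017 -0.975  0.219  0.278]
 [-1.    -0.017  0.006  0.035]
 [-0.002 -0.22  -0.976  1.52 ]
 [ 0.     0.     0.     1.   ]]
[[-0.    -0.945  0.327]
 [-0.001  0.327  0.945]
 [-1.     0.    -0.001]]
```

View pics/a_scene.png

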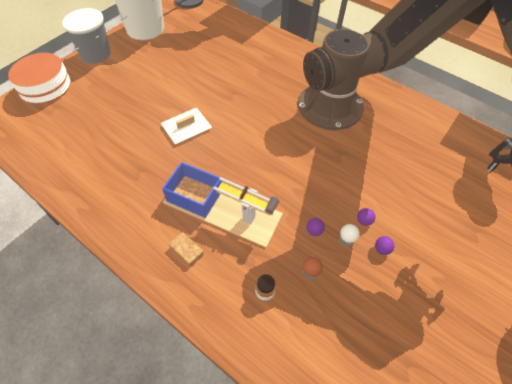

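View pics/a_top.png

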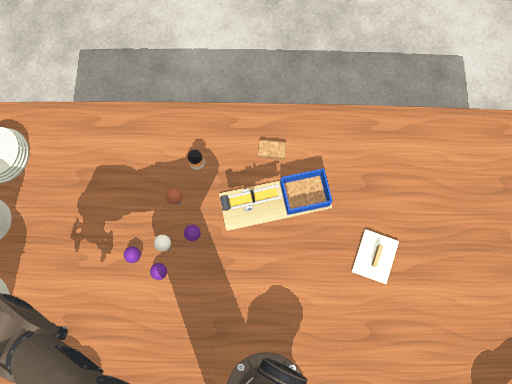

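Candidates for the white ball:
- White: scene (349,233), top (163,243).
- Purple look-alikes: scene (315,227), (367,216), (385,245).
- Red: scene (313,267).

By the description, white is the one. I'll check it in a close crop and measure.

```bash
python3 - <<'E'
from h import *
o=load("a")
a=cv2.resize(o["top"]["image"][170:300,105:235],(390,390),interpolation=cv2.INTER_CUBIC)
b=cv2.resize(o["top"]["image"][150:240,210:340],(390,270),interpolation=cv2.INTER_CUBIC)
c=cv2.resize(o["scene"]["image"][190:290,290:410],(400,333),interpolation=cv2.INTER_CUBIC)
e=cv2.resize(o["scene"]["image"][155:255,155:290],(400,296),interpolation=cv2.INTER_CUBIC)
C=np.zeros((600,800,3),np.uint8)
C[:300,:390]=a[60:360];C[300:570,:390]=b;C[:300,400:800]=c[:300];C[300:596,400:800]=e
cv2.imwrite("pics/crop1.png",C)
for n in o:
    W=world(o[n]);I=o[n]["image"].astype(int);hsv=cv2.cvtColor(o[n]["image"],cv2.COLOR_BGR2HSV).astype(int)
    ok=np.isfinite(W[...,2])
    reg=ok&(W[...,0]>.2)&(W[...,0]<.95)&(abs(W[...,1])<.6)
    def ballfit(m):
        k,l,st,ct=cv2.connectedComponentsWithStats(m.astype(np.uint8))
        for i in range(1,k):
            if st[i,4]<40: continue
            P=W[l==i]; P=P[P[:,2]>.025]
            if len(P)<20: continue
            from scipy.optimize import least_squares
            r=least_squares(lambda c:np.linalg.norm(P-c,axis=1)-.027,P.mean(0)-[0,0,.01],loss='soft_l1',f_scale=.002)
            print("  ",st[i],ct[i].round(),r.x.round(4),"rms",np.sqrt(np.mean(r.fun**2)).round(4),"med",np.median(P,0).round(3))
    z=W[...,2]
    print(n,"white");ballfit(reg&(hsv[...,1]<60)&(hsv[...,2]>110)&(z>.012)&(z<.1))
    print("purple");ballfit(reg&(hsv[...,0]>130)&(hsv[...,0]<165)&(hsv[...,1]>100)&(z>.025))
    print("blue")
    m=reg&(hsv[...,0]>105)&(hsv[...,0]<128)&(hsv[...,1]>150)&(z>.05)&(z<.1)
    P=W[m]; print(len(P),P.mean(0).round(3),np.percentile(z[m],[5,50,95]).round(4)); 
    Q=P[P[:,2]>.076]; r=cv2.minAreaRect(Q[:,:2].astype(np.float32)); print("rect",r)
    m=reg&(hsv[...,0]>22)&(hsv[...,0]<34)&(hsv[...,1]>150)&(z>.09); P=W[m]
    if len(P)>10: print("yellow",cv2.minAreaRect(P[:,:2].astype(np.float32)),np.percentile(P[:,2],[5,50,95]))
    m=reg&(hsv[...,1]<60)&(hsv[...,2]>150)&(z>.008)&(z<.03)
    k,l,st,ct=cv2.connectedComponentsWithStats(m.astype(np.uint8));
    for i in np.argsort(-st[1:,4])[:2]+1:
        P=W[l==i];print("lid",st[i],cv2.minAreaRect(P[:,:2].astype(np.float32)),np.median(P[:,2]))
E
```

```text
scene white
   [242 208  13  16 140] [248. 215.] [0.5935 0.0627 0.0676] rms 0.0086 med [0.598 0.08  0.056]
   [340 224  19  22 288] [349. 234.] [0.4538 0.3354 0.0419] rms 0.0016 med [0.466 0.337 0.06 ]
purple
   [357 208  18  17 224] [366. 216.] [0.365  0.3456 0.0275] rms 0.0016 med [0.377 0.347 0.046]
   [307 218  17  18 234] [315. 226.] [0.4903 0.2435 0.0275] rms 0.0016 med [0.501 0.248 0.046]
   [376 236  18  18 260] [385. 245.] [0.4162 0.4342 0.0267] rms 0.0016 med [0.427 0.434 0.045]
blue<stdin>:28: RuntimeWarning: Mean of empty slice.
  ret = um.true_divide(
Traceback (most recent call last):
IndexError: index -1 is out of bounds for axis 0 with size 0
```

View pics/crop1.png

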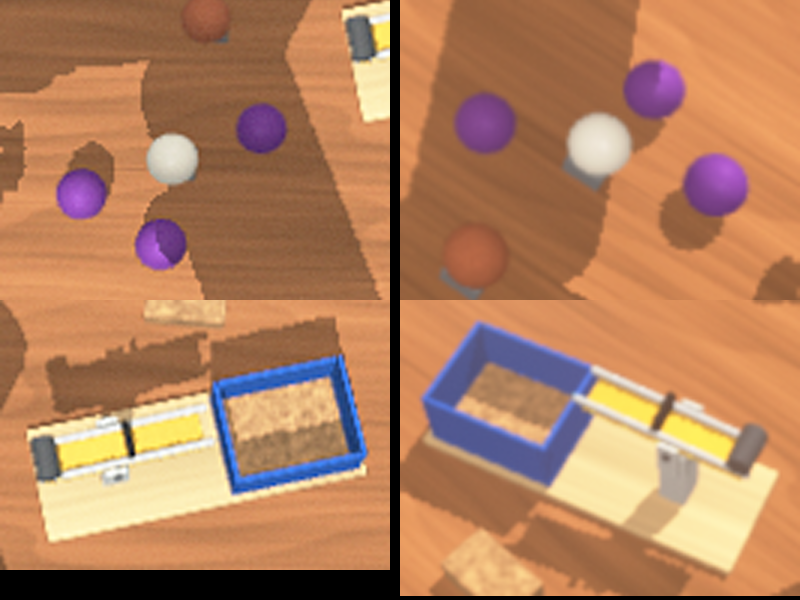

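The white ball at scene (349,233) sits on a grey cradle with its centre at z = 0.0419, as described. The purple ones lie on the bench (z = 0.027). In the top view, the tray has its counterweight at (226,202), its stop at (253,195) and the box at (306,192). Next I'll measure the box, tray and lid.

```bash
python3 - <<'E'
from h import *
o=load("a")
for n in o:
    W=world(o[n]);hsv=cv2.cvtColor(o[n]["image"],cv2.COLOR_BGR2HSV).astype(int)
    z=W[...,2]; reg=np.isfinite(z)&(W[...,0]>.2)&(W[...,0]<.95)&(abs(W[...,1])<.6)
    def rects(name,m,k0=2,zlo=None):
        k,l,st,ct=cv2.connectedComponentsWithStats(m.astype(np.uint8))
        for i in (np.argsort(-st[1:,4])[:k0]+1):
            P=W[l==i]; r=cv2.minAreaRect(P[:,:2].astype(np.float32))
            print(n,name,st[i,4],ct[i].round(),"c",np.round(r[0],4),"wh",np.round(r[1],4),round(r[2],2),"z",np.percentile(P[:,2],[5,50,95]).round(4))
    H,S,V=hsv[...,0],hsv[...,1],hsv[...,2]
    blue=reg&(H>100)&(H<130)&(S>150)
    print(blue.sum(), np.percentile(z[blue],[5,50,95]) if blue.sum() else H[192,284:290])
    rects("bluerim",blue&(z>.074))
    rects("yellow",reg&(H>20)&(H<36)&(S>150)&(z>.09))
    rects("tray-all",reg&(z>.09)&(z<.135)&~blue&(W[...,0]<.75)&(W[...,0]>.45)&(abs(W[...,1])<.3))
    rects("dark",reg&(V<80)&(z>.1)&(z<.15)&(S<120))
    rects("lid",reg&(S<60)&(V>150)&(z>.008)&(z<.025),1)
    rects("handle",reg&(z>.035)&(z<.06)&(W[...,1]<-.15),1)
    rects("base",reg&(z>.006)&(z<.014)&(H>15)&(S<150)&(V>100)&(W[...,1]>-.1),1)
    from scipy.optimize import least_squares
    m=reg&(S<60)&(V>90)&(z>.03)&(z<.08)&(W[...,1]>.28)&(W[...,1]<.39)&(W[...,0]>.4)&(W[...,0]<.51)
    P=W[m];r=least_squares(lambda c:np.linalg.norm(P-c,axis=1)-.027,P.mean(0)-[0,0,.01],loss='soft_l1',f_scale=.002);print("ball",len(P),r.x.round(4),np.std(r.fun))
E
```

```text
0 [12 12 12 12 13 13]
scene yellow 146 [255. 200.] c [0.5759 0.0894] wh [0.0288 0.0729] 2.9 z [0.1195 0.1228 0.1264]
scene yellow 130 [230. 189.] c [0.5959 0.0152] wh [0.0265 0.0701] 6.66 z [0.1256 0.1292 0.1335]
scene tray-all 771 [246. 198.] c [0.5876 0.059 ] wh [0.0643 0.1691] 21.19 z [0.1115 0.1274 0.1338]
scene tray-all 3 [277. 204.] c [0.5546 0.1415] wh [0.01   0.0003] 16.0 z [0.1237 0.1324 0.1326]
scene lid 803 [186. 126.] c [ 0.4261 -0.3413] wh [0.1204 0.1492] 70.35 z [0.0111 0.0145 0.0178]
scene handle 133 [180. 177.] c [ 0.6258 -0.1801] wh [0.0402 0.0957] 77.62 z [0.0365 0.0489 0.0589]
scene base 1843 [241. 220.] c [0.5963 0.0189] wh [0.1263 0.2698] 13.1 z [0.0075 0.0103 0.013 ]
ball 262 [0.4538 0.3354 0.0419] 0.0015847873712377118
648 [0.02398097 0.0647803  0.08520628]
top bluerim 158 [318. 189.] c [ 0.6276 -0.1253] wh [0.1102 0.1254] 13.1 z [0.0756 0.081  0.0865]
top bluerim 88 [286. 190.] c [ 0.62   -0.0562] wh [0.0503 0.1214] 79.27 z [0.0767 0.082  0.0869]
top yellow 127 [266. 194.] c [0.5958 0.0116] wh [0.0274 0.0662] 12.8 z [0.1241 0.1292 0.1353]
top yellow 71 [241. 200.] c [0.5772 0.0865] wh [0.0267 0.0652] 13.77 z [0.1183 0.1238 0.1287]
top tray-all 389 [241. 200.] c [0.5722 0.0921] wh [0.0647 0.1057] 26.04 z [0.1171 0.1253 0.1329]
top tray-all 239 [264. 194.] c [0.5971 0.0126] wh [0.0436 0.0699] 13.06 z [0.1242 0.1294 0.1342]
top dark 3 [253. 201.] c [0.5717 0.0472] wh [0.0035 0.0024] 59.73 z [0.1432 0.1473 0.1484]
top dark 2 [252. 192.] c [0.5993 0.0531] wh [0.0043 0.    ] 137.07 z [0.1493 0.1493 0.1494]
top lid 1459 [375. 256.] c [ 0.4247 -0.347 ] wh [0.117  0.1475] 71.11 z [0.0115 0.0162 0.0218]
top handle 118 [377. 255.] c [ 0.4248 -0.3445] wh [0.017  0.0698] 70.55 z [0.0373 0.0487 0.0555]
top base 1031 [256. 211.] c [0.5906 0.0368] wh [0.1275 0.2328] 12.52 z [0.0067 0.0102 0.0135]
ball 224 [0.4549 0.3343 0.0422] 0.0022562125038453665
```

```bash
cat > fit.py <<'E'
from h import *
from scipy.optimize import least_squares
def support(pts,th): return (pts@np.stack([np.cos(th),np.sin(th)])).max(0)
def hullfit(ds,masks,corners,x0,n=48):
    th=np.linspace(0,2*np.pi,n,endpoint=False)
    sup=[]
    for d,m in zip(ds,masks):
        ys,xs=np.nonzero(m); sup.append(support(np.stack([xs,ys],-1).astype(float),th)+0.35)
    def res(x):
        c,s=np.cos(x[2]),np.sin(x[2]); out=[]
        P=corners.copy(); P[:,:2]=corners[:,:2]@np.array([[c,s],[-s,c]])+x[:2]
        for d,sp in zip(ds,sup):
            q=np.array([proj(d,p) for p in P]); out.append(support(q,th)-sp)
        return np.concatenate(out)
    r=least_squares(res,x0,x_scale=[.01,.01,.1],loss='soft_l1',f_scale=.7)
    return r.x,np.sqrt(np.mean(r.fun**2)),[np.abs(a).mean() for a in np.split(res(r.x),len(ds))]
def boxc(l,w,z0,z1): return np.array([[a*l/2,b*w/2,z] for a in(-1,1) for b in(-1,1) for z in(z0,z1)])
E
python3 - <<'E'
from fit import *
o=load("a"); ms={};lm={}
for n in o:
    hsv=cv2.cvtColor(o[n]["image"],cv2.COLOR_BGR2HSV).astype(int);H,S,V=[hsv[...,i] for i in range(3)]
    if n=="scene": print(hsv[185,170:225:6].tolist(), o[n]["depth"][185,170:225:6])
    b=((H>105)&(H<130)&(S>100)&(V>60)).astype(np.uint8)
    bb=np.zeros_like(b); 
    if n=="scene": bb[155:225,155:232]=b[155:225,155:232]
    else: bb[160:225,270:340]=b[160:225,270:340]
    ms[n]=bb
    l=((S<70)&(V>130)).astype(np.uint8); ll=np.zeros_like(l)
    if n=="scene": ll[100:150,150:220]=l[100:150,150:220]
    else: ll[220:290,345:405]=l[220:290,345:405]
    k,lab,st,_=cv2.connectedComponentsWithStats(ll); ll=(lab==1+np.argmax(st[1:,4])).astype(np.uint8)
    lm[n]=ll; print(n,bb.sum(),cv2.boundingRect(bb),ll.sum(),cv2.boundingRect(ll))
for names in (["scene","top"],["scene"],["top"]):
    ds=[o[n] for n in names]
    x,r,e=hullfit(ds,[ms[n] for n in names],boxc(.142,.112,.010,.082),[.62,-.1,-np.pi/2+.23])
    u=np.array([np.cos(x[2]),np.sin(x[2])])
    print(names,"box",x.round(4),np.degrees(x[2]).round(2),"rms",r.round(2),e,"pivot",(x[:2]-.19*u).round(4),"nest",(x[:2]-.14*u).round(4))
    x,r,e=hullfit(ds,[lm[n] for n in names],boxc(.146,.116,.010,.016),[.425,-.345,-np.pi/2+.23+.1])
    print("   lid",x.round(4),np.degrees(x[2]).round(2),r.round(2),e)
E
```

```text
[[117, 107, 141], [119, 93, 135], [13, 122, 177], [13, 122, 169], [13, 123, 186], [14, 123, 183], [12, 107, 170], [119, 94, 146], [124, 74, 141], [26, 165, 254]] [1.1345398 1.1704333 1.17932   1.1774101 1.1811017 1.1834409 1.1829484
 1.1758533 1.1330615 1.0441471]
scene 936 (163, 163, 57, 53) 861 (161, 108, 51, 36)
top 716 (281, 168, 51, 46) 1542 (352, 229, 47, 55)
['scene', 'top'] box [ 0.6276 -0.1189 -1.3507] -77.39 rms 1.6 [np.float64(1.9562561151420137), np.float64(0.7400714087468984)] pivot [0.5861 0.0665] nest [0.597  0.0177]
   lid [ 0.4255 -0.3459 -1.7435] -99.9 2.85 [np.float64(1.778135196480175), np.float64(2.517010521066609)]
['scene'] box [ 0.6249 -0.1206 -1.3582] -77.82 rms 2.13 [np.float64(1.907653258094598)] pivot [0.5849 0.0651] nest [0.5954 0.0162]
   lid [ 0.426  -0.3448 -1.6983] -97.31 2.42 [np.float64(1.7110535748909956)]
['top'] box [ 0.628  -0.1188 -1.3499] -77.35 rms 0.83 [np.float64(0.7389737060653805)] pivot [0.5863 0.0666] nest [0.5973 0.0178]
   lid [ 0.4257 -0.3463 -2.0026] -114.74 2.92 [np.float64(2.3656939282295197)]
```

```bash
python3 - <<'E'
from fit import *
o=load("a"); ms={};lm={}
for n in o:
    hsv=cv2.cvtColor(o[n]["image"],cv2.COLOR_BGR2HSV).astype(int);H,S,V=[hsv[...,i] for i in range(3)]
    b=((H>105)&(H<130)&(S>60)&(V>50)).astype(np.uint8)
    bb=np.zeros_like(b); 
    if n=="scene": bb[155:225,155:232]=b[155:225,155:232]
    else: bb[160:225,270:340]=b[160:225,270:340]
    k,lab,st,_=cv2.connectedComponentsWithStats(bb); bb=(lab==1+np.argmax(st[1:,4])).astype(np.uint8)
    ms[n]=bb
    l=((S<70)&(V>130)).astype(np.uint8); ll=np.zeros_like(l)
    if n=="scene": ll[100:150,150:220]=l[100:150,150:220]
    else: ll[220:290,345:405]=l[220:290,345:405]
    k,lab,st,_=cv2.connectedComponentsWithStats(ll); ll=(lab==1+np.argmax(st[1:,4])).astype(np.uint8)
    lm[n]=ll; print(n,bb.sum(),cv2.boundingRect(bb),ll.sum(),cv2.boundingRect(ll))
for names in (["scene","top"],["scene"],["top"]):
    ds=[o[n] for n in names]
    x,r,e=hullfit(ds,[ms[n] for n in names],boxc(.142,.112,.010,.082),[.62,-.1,-np.pi/2+.23])
    u=np.array([np.cos(x[2]),np.sin(x[2])])
    print(names,"box",x.round(4),np.degrees(x[2]).round(2),"rms",r.round(2),e,"pivot",(x[:2]-.19*u).round(4),"nest",(x[:2]-.14*u).round(4))
    x,r,e=hullfit(ds,[lm[n] for n in names],boxc(.146,.116,.010,.016),[.425,-.345,-.33])
    print("   lid",x.round(4),np.degrees(x[2]).round(2),r.round(2),e)
# yellow tray axis, from depth points both cams
for n in o:
    W=world(o[n]);hsv=cv2.cvtColor(o[n]["image"],cv2.COLOR_BGR2HSV).astype(int);z=W[...,2]
    m=(hsv[...,0]>20)&(hsv[...,0]<36)&(hsv[...,1]>150)&(z>.09)&(z<.15); P=W[m]
    u=np.array([np.cos(np.radians(-77.4)),np.sin(np.radians(-77.4))]); v=np.array([-u[1],u[0]])
    L=P[:,:2]@u; T=P[:,:2]@v; A=np.polyfit(L,P[:,2],1); B=np.polyfit(L,T,1)
    print(n,len(P),"along",L.min(),L.max(),"perp mid",(T.min()+T.max())/2,T.mean(),"slope z",A,"slope perp",B, "pivot perp",np.array([.5861,.0665])@v,"pivot along",np.array([.5861,.0665])@u)
E
```

```text
scene 1367 (163, 163, 58, 54) 861 (161, 108, 51, 36)
top 783 (280, 168, 52, 47) 1542 (352, 229, 47, 55)
['scene', 'top'] box [ 0.6267 -0.1179 -1.3484] -77.25 rms 1.04 [np.float64(1.3108711300273945), np.float64(0.37964909319260115)] pivot [0.5848 0.0674] nest [0.5958 0.0186]
   lid [ 0.4256 -0.346  -0.3257] -18.66 0.43 [np.float64(0.37832997976130756), np.float64(0.2927423740348292)]
['scene'] box [ 0.6265 -0.1183 -1.3551] -77.64 rms 1.42 [np.float64(1.3005465431762355)] pivot [0.5858 0.0673] nest [0.5965 0.0184]
   lid [ 0.4261 -0.3448 -0.3194] -18.3 0.44 [np.float64(0.365320040178115)]
['top'] box [ 0.6268 -0.1179 -1.3472] -77.19 rms 0.43 [np.float64(0.3787750531685274)] pivot [0.5847 0.0674] nest [0.5957 0.0186]
   lid [ 0.4257 -0.3465 -0.3273] -18.75 0.35 [np.float64(0.2698918427707024)]
scene 274 along 0.004899639779534732 0.15001218921469228 perp mid 0.5861120417168595 0.5829054185661455 slope z [0.0749822  0.12008259] slope perp [0.00837176 0.58224957] pivot perp 0.58649133972517 pivot along 0.06295528911358683
top 202 along 0.00894757861755071 0.15164610611120488 perp mid 0.5835085562396187 0.584721623334817 slope z [0.07433084 0.1203906 ] slope perp [0.00972442 0.58383125] pivot perp 0.58649133972517 pivot along 0.06295528911358683
```

```bash
cat >> h.py <<'E'
def tgt(x,y,z,jaw=None):
    """tool-frame shift (mm) & rotvec (deg) to TCP target with tool down, jaw axis at world angle jaw deg (mod 180 nearest)"""
    s=env.read_state(); r=rot(s); d=r.inv().apply(np.array([x,y,z])-s["position"])*1000
    zz=r.as_matrix()[:,2]; cur=np.degrees(np.arctan2(zz[1],zz[0]))
    yaw=cur if jaw is None else cur+((jaw-cur+90)%180-90)
    ya=np.radians(yaw); X=np.array([0,0,-1.]); Z=np.array([np.cos(ya),np.sin(ya),0]); Y=np.cross(Z,X)
    rv=np.degrees((r.inv()*R.from_matrix(np.stack([X,Y,Z],1))).as_rotvec())
    print("t",s["time_s"].round(2),"pos",s["position"].round(4),"jaw",cur.round(2),"F",s["contact_force"].round(2),"w",round(float(s["width"])*1000,1),"| shift",d.round(1),"rotvec",rv.round(2),"q6",s["joint_positions"][5].round(2))
E
python3 -c "
from h import *
tgt(.4542,.335,.2219,71)"
```

```text
Traceback (most recent call last):
  File "h.py", line 27, in tgt
    print("t",s["time_s"].round(2),"pos",s["position"].round(4),"jaw",cur.round(2),"F",s["contact_force"].round(2),"w",round(float(s["width"])*1000,1),"| shift",d.round(1),"rotvec",rv.round(2),"q6",s["joint_positions"][5].round(2))
              ^^^^^^^^^^^^^^^^^
AttributeError: 'float' object has no attribute 'round'
```

drive_tool(plan=[{"fingers": 85,"tx": 0,"ty": -43,"tz": -21,"ax": 0,"ay": 0,"az": 0},{"fingers": 85,"tx": 0,"ty": -86,"tz": -43,"ax": 0,"ay": 0,"az": 0},{"fingers": 85,"tx": 0,"ty": -129,"tz": -64,"ax": 0,"ay": 0,"az": 0},{"fingers": 85,"tx": 0,"ty": -172,"tz": -86,"ax": 0,"ay": 0,"az": 0},{"fingers": 85,"tx": 0,"ty": -215,"tz": -107,"ax": 0,"ay": 0,"az": 0}])

```text
time_s: 0.6
position: [0.3733, 0.4178, 0.2223]
tool_rot: [0.576, -0.41, 0.576, 0.41]
contact_force: [0.4, 1.5, -0.4]
width: 0.0852
```

```bash
python3 -c "
from h import *
tgt(.4542,.335,.1,71)"
```

```text
Traceback (most recent call last):
  File "h.py", line 27, in tgt
    print("t",s["time_s"].round(2),"pos",s["position"].round(4),"jaw",cur.round(2),"F",s["contact_force"].round(2),"w",round(float(s["width"])*1000,1),"| shift",d.round(1),"rotvec",rv.round(2),"q6",s["joint_positions"][5].round(2))
              ^^^^^^^^^^^^^^^^^
AttributeError: 'float' object has no attribute 'round'
```

```bash
sed -i 's/s\["time_s"\].round(2)/round(float(s["time_s"]),2)/' h.py; python3 -c "
from h import *
tgt(.4542,.335,.1,71)"
```

```text
t 0.6 pos [0.3733 0.4178 0.2223] jaw 70.95 F [ 0.39  1.49 -0.36] w 85.2 | shift [ 122.3 -103.5  -51.8] rotvec [-0.05 -0.01 -0.01] q6 -0.51
```

drive_tool(plan=[{"fingers": 85,"tx": 10,"ty": -43,"tz": -21,"ax": 0,"ay": 0,"az": 0},{"fingers": 85,"tx": 20,"ty": -80,"tz": -40,"ax": 0,"ay": 0,"az": 0},{"fingers": 85,"tx": 40,"ty": -103.5,"tz": -52,"ax": 0,"ay": 0,"az": 0},{"fingers": 85,"tx": 80,"ty": -103.5,"tz": -52,"ax": 0,"ay": 0,"az": 0},{"fingers": 85,"tx": 110,"ty": -103.5,"tz": -52,"ax": 0,"ay": 0,"az": 0}])

```text
time_s: 1.1
position: [0.4535, 0.3352, 0.1106]
tool_rot: [0.576, -0.41, 0.577, 0.41]
contact_force: [0.3, 0.0, -0.6]
width: 0.0853
```

```bash
python3 -c "
from h import *
tgt(.4542,.335,.037,71); grab('b')"
```

```text
t 1.1 pos [0.4535 0.3352 0.1106] jaw 70.82 F [ 0.28  0.01 -0.64] w 85.3 | shift [73.6 -0.7  0. ] rotvec [-0.18 -0.03 -0.03] q6 -0.72
```

View pics/b_scene.png

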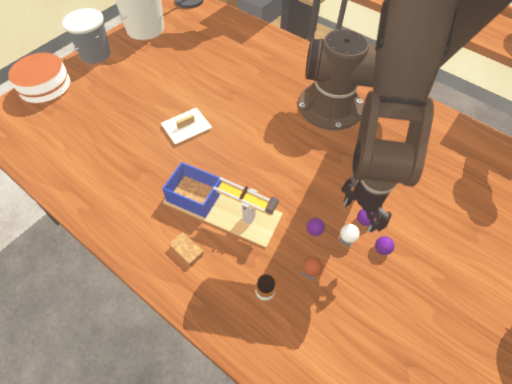

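The open jaws, with fingers at scene (350,190) and (382,222), straddle the white ball at (349,233), and the purple balls are clear of them. I'll descend and grip.

drive_tool(plan=[{"fingers": 85,"tx": 25,"ty": -0.7,"tz": 0,"ax": 0,"ay": 0,"az": 0},{"fingers": 85,"tx": 50,"ty": -0.7,"tz": 0,"ax": 0,"ay": 0,"az": 0},{"fingers": 85,"tx": 68,"ty": -0.7,"tz": 0,"ax": 0,"ay": 0,"az": 0},{"fingers": 85,"tx": 73,"ty": -0.7,"tz": 0,"ax": 0,"ay": 0,"az": 0},{"fingers": 60,"tx": 73,"ty": -0.7,"tz": 0,"ax": 0,"ay": 0,"az": 0}])

```text
time_s: 1.7
position: [0.4541, 0.3365, 0.0401]
tool_rot: [0.576, -0.41, 0.576, 0.41]
contact_force: [-0.2, -0.2, 0.1]
width: 0.073
```

drive_tool(plan=[{"fingers": 45,"tx": 0,"ty": 0,"tz": 0,"ax": 0,"ay": 0,"az": 0},{"fingers": 45,"tx": 0,"ty": 0,"tz": 0,"ax": 0,"ay": 0,"az": 0},{"fingers": 45,"tx": 0,"ty": 0,"tz": 0,"ax": 0,"ay": 0,"az": 0},{"fingers": 45,"tx": 0,"ty": 0,"tz": 0,"ax": 0,"ay": 0,"az": 0},{"fingers": 45,"tx": 0,"ty": 0,"tz": 0,"ax": 0,"ay": 0,"az": 0}])

```text
time_s: 2.2
position: [0.4541, 0.3359, 0.0411]
tool_rot: [0.576, -0.411, 0.576, 0.41]
contact_force: [-1.5, -5.2, 8.4]
width: 0.0453
```

```bash
python3 -c "
from h import *
tgt(.4542,.335,.037,71); grab('c')
I=cv2.imread('pics/c_scene.png')[170:290,280:440]; cv2.imwrite('pics/c_crop.png',cv2.resize(I,None,fx=4,fy=4,interpolation=2))"
```

```text
t 2.2 pos [0.4541 0.3359 0.0411] jaw 70.95 F [-1.47 -5.24  8.41] w 45.3 | shift [ 4.1 -0.4 -0.8] rotvec [-0.05  0.02  0.05] q6 -0.72
```

View pics/c_crop.png

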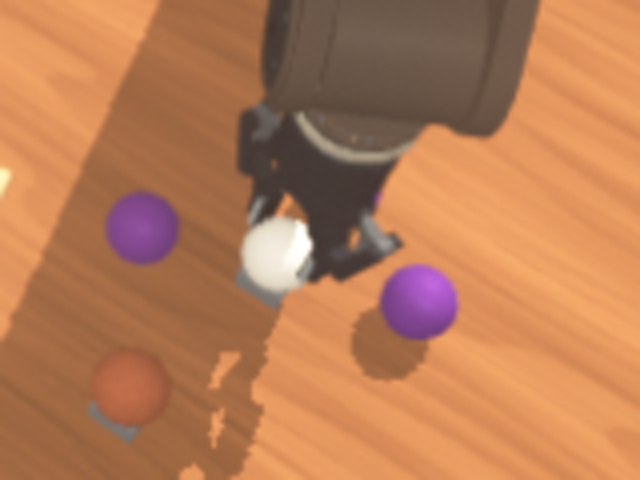

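```bash
python3 -c "
from h import *
from scipy.optimize import least_squares
o=load('c')
for n in o:
    W=world(o[n]);hsv=cv2.cvtColor(o[n]['image'],cv2.COLOR_BGR2HSV).astype(int);z=W[...,2]
    m=(hsv[...,1]<60)&(hsv[...,2]>110)&(z>.02)&(z<.1)&(abs(W[...,1]-.335)<.05)&(abs(W[...,0]-.454)<.05)
    P=W[m];print(n,len(P))
    if len(P)>20:
        r=least_squares(lambda c:np.linalg.norm(P-c,axis=1)-.027,P.mean(0)-[0,0,.01],loss='soft_l1',f_scale=.002);print('ball',r.x.round(4),np.std(r.fun))
    print(proj(o[n],[.4541,.3359,.0411]),proj(o[n],[.4541,.3359,.024]))
a=cv2.resize(o['top']['image'][190:300,100:240],None,fx=4,fy=4,interpolation=2);cv2.imwrite('pics/c_top4.png',a)
"
```

```text
scene 270
ball [0.4538 0.3365 0.042 ] 0.0056140945944779105
[349.31985447 232.97629556] [347.93459029 235.65198267]
top 0
[161.57429763 242.54698767] [162.61456267 243.205061  ]
```

View pics/c_top4.png

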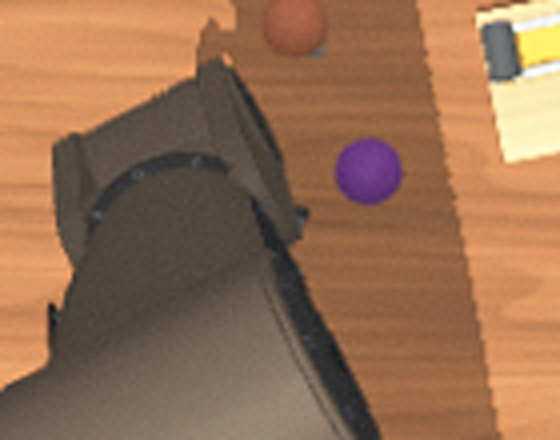

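```bash
python3 -c "
from h import *
o=load('c');n='scene'
W=world(o[n]);I=o[n]['image']
s=env.read_state();r=rot(s)
Q=r.inv().apply((np.nan_to_num(W)-s['position']).reshape(-1,3)).reshape(W.shape)*1000
V=I.max(2)
m=(W[...,2]>.02)&(W[...,2]<.16)&(np.abs(Q[...,1])<60)&(np.abs(Q[...,2])<80)&(V<140)
v,u=np.nonzero(m)
for a in range(215,245,2): 
    k=(v==a); print(a,[(int(uu),*[int(x) for x in Q[a,uu]],int(V[a,uu])) for uu in u[k][::2]])
b=cv2.resize(I[200:260,325:395],None,fx=10,fy=10,interpolation=0);cv2.imwrite('pics/c_big.png',b)
"
```

```text
215 [(343, -53, -6, -38, 102), (345, -78, -15, -27, 71), (347, -87, -16, -21, 71), (349, -94, -16, -16, 70), (351, -107, -19, -9, 70)]
217 [(343, -56, -12, -32, 96), (345, -62, -11, -27, 71), (347, -75, -13, -20, 71), (349, -53, 3, -24, 71), (351, -86, -10, -11, 82), (353, -91, -9, -7, 71)]
219 [(343, -36, -5, -33, 90), (345, -54, -10, -25, 102), (347, -48, -2, -24, 73), (349, -46, 3, -21, 71), (353, -84, -9, -4, 115), (355, -95, -11, 1, 70), (357, -116, -19, 10, 70)]
221 [(317, -10, -59, -77, 137), (320, -11, -52, -72, 126), (322, 0, -41, -73, 134), (343, -34, -8, -29, 120), (346, -43, -6, -22, 73), (348, -29, 5, -23, 69), (355, -83, -8, 2, 93), (357, -108, -18, 12, 69), (359, -116, -18, 17, 71), (361, -112, -12, 19, 70), (363, -115, -9, 23, 71)]
223 [(319, -8, -58, -69, 137), (321, -10, -54, -65, 128), (323, -3, -45, -65, 121), (345, -31, -6, -22, 76), (347, -20, 4, -22, 77), (357, -96, -15, 13, 74), (359, -106, -16, 19, 70), (361, -105, -11, 22, 69), (363, -109, -9, 25, 71)]
225 [(320, -7, -59, -63, 137), (322, -3, -52, -61, 126), (324, 5, -42, -61, 124), (344, -16, -4, -23, 100),
[... 900 characters left out ...]
2, 86), (368, -85, -4, 49, 89), (370, -103, -10, 56, 75), (372, -107, -8, 59, 77), (374, -111, -6, 63, 89), (376, -111, -2, 66, 121)]
235 [(358, -46, -8, 29, 101), (360, -59, -11, 35, 70), (362, -55, -4, 37, 71), (364, -66, -6, 43, 75), (366, -78, -8, 49, 72), (368, -89, -10, 54, 71), (370, -97, -10, 59, 70), (372, -106, -12, 63, 76), (374, -107, -7, 66, 121)]
237 [(357, -32, -7, 29, 129), (359, -37, -5, 33, 71), (361, -36, 0, 36, 70), (363, -65, -12, 46, 71), (365, -70, -10, 50, 70), (367, -79, -11, 55, 71), (369, -86, -10, 59, 89)]
239 [(356, -14, -4, 28, 135), (358, -26, -5, 34, 76), (364, -60, -11, 51, 93), (366, -67, -10, 55, 112)]
241 [(377, 3, 52, 61, 137)]
243 [(376, 5, 46, 64, 127)]
```

View pics/c_big.png

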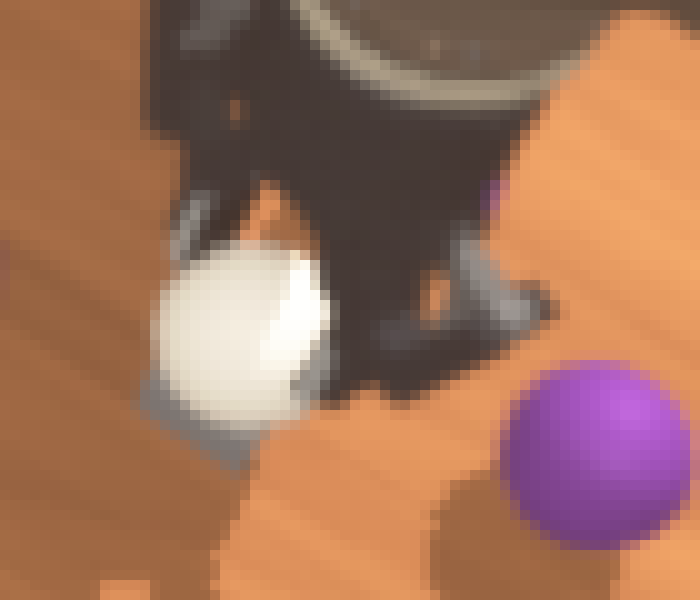

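The jaws closed to 45.3 mm with 8 N of lift. That means the pads are squeezing the ball's top instead of its equator: the tips show at scene (344,225) and (356,239), above the centre. I'll open, rise and measure where the fingertips really are.

drive_tool(plan=[{"fingers": 60,"tx": 0,"ty": 0,"tz": 0,"ax": 0,"ay": 0,"az": 0},{"fingers": 70,"tx": 0,"ty": 0,"tz": 0,"ax": 0,"ay": 0,"az": 0},{"fingers": 70,"tx": 0,"ty": 0,"tz": 0,"ax": 0,"ay": 0,"az": 0},{"fingers": 70,"tx": 0,"ty": 0,"tz": 0,"ax": 0,"ay": 0,"az": 0},{"fingers": 70,"tx": 0,"ty": 0,"tz": 0,"ax": 0,"ay": 0,"az": 0}])

```text
time_s: 2.8
position: [0.4539, 0.3363, 0.0394]
tool_rot: [0.576, -0.41, 0.576, 0.41]
contact_force: [-0.4, 0.7, 0.2]
width: 0.07
```

```bash
python3 -c "
from h import *
from scipy.optimize import least_squares
tgt(.4542,.335,.037,71); o=grab('d')
I=o['scene']['image'];b=cv2.resize(I[195:265,315:395],None,fx=8,fy=8,interpolation=0)
s=env.read_state();r=rot(s)
for p in [(0,0,0),(0,0,35),(0,0,-35),(17,0,35),(17,0,-35),(-15,0,35),(-15,0,-35)]:
    q=proj(o['scene'],r.apply(np.array(p)/1000)+s['position']); print(p,q.round(1)); cv2.circle(b,(int((q[0]-315+.5)*8),int((q[1]-195+.5)*8)),4,(0,255,0) if p[0]==17 else ((0,0,255) if p[0]==0 else (255,0,0)),-1)
cv2.imwrite('pics/d_big.png',b)
n='scene'
W=world(o[n]);hsv=cv2.cvtColor(o[n]['image'],cv2.COLOR_BGR2HSV).astype(int);z=W[...,2]
m=(hsv[...,1]<60)&(hsv[...,2]>140)&(z>.02)&(z<.1)&(abs(W[...,1]-.335)<.05)&(abs(W[...,0]-.454)<.05)
P=W[m]
rr=least_squares(lambda c:np.linalg.norm(P-c,axis=1)-.027,P.mean(0)-[0,0,.01],loss='soft_l1',f_scale=.002);print('ball',rr.x.round(4),np.std(rr.fun))
"
```

```text
t 2.8 pos [0.4539 0.3363 0.0394] jaw 70.94 F [-0.44  0.69  0.19] w 70.0 | shift [ 2.4 -0.7 -1.1] rotvec [-0.06  0.01  0.  ] q6 -0.72
(0, 0, 0) [349.3 233.3]
(0, 0, 35) [357.3 242.5]
(0, 0, -35) [341.5 224.2]
(17, 0, 35) [355.8 245.1]
(17, 0, -35) [340.2 227. ]
(-15, 0, 35) [358.7 240.2]
(-15, 0, -35) [342.6 221.8]
ball [0.4537 0.3355 0.042 ] 0.005358024822326924
```

View pics/d_big.png

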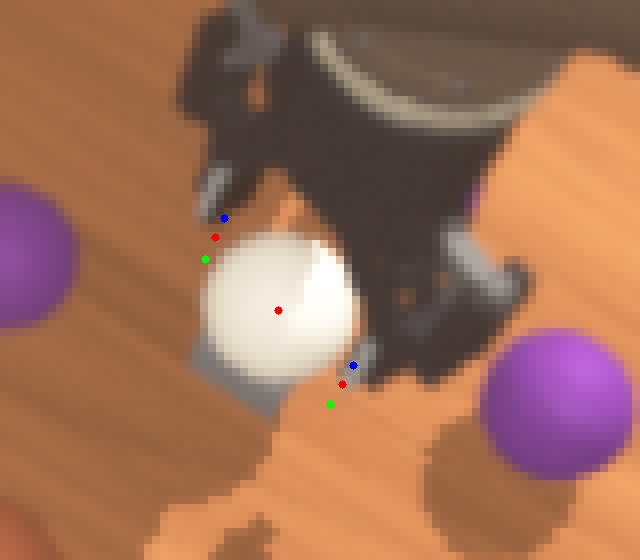

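The ball hasn't moved: (0.4537, 0.3355, 0.042). At 70 mm opening the tips are about 7 mm behind the TCP, at crop (207,220) and (350,385). I therefore need to go about 15 mm deeper.

drive_tool(plan=[{"fingers": 72,"tx": 5,"ty": 0,"tz": -1,"ax": 0,"ay": 0,"az": 0},{"fingers": 72,"tx": 10,"ty": 0,"tz": -1,"ax": 0,"ay": 0,"az": 0},{"fingers": 72,"tx": 15,"ty": 0,"tz": -1,"ax": 0,"ay": 0,"az": 0},{"fingers": 65,"tx": 15,"ty": 0,"tz": -1,"ax": 0,"ay": 0,"az": 0},{"fingers": 58,"tx": 15,"ty": 0,"tz": -1,"ax": 0,"ay": 0,"az": 0}])

```text
time_s: 3.4
position: [0.4535, 0.3352, 0.0242]
tool_rot: [0.576, -0.41, 0.576, 0.41]
contact_force: [0.0, -0.0, 0.2]
width: 0.0583
```

drive_tool(plan=[{"fingers": 50,"tx": 0,"ty": 0,"tz": 0,"ax": 0,"ay": 0,"az": 0},{"fingers": 50,"tx": 0,"ty": 0,"tz": 0,"ax": 0,"ay": 0,"az": 0},{"fingers": 50,"tx": 0,"ty": 0,"tz": 0,"ax": 0,"ay": 0,"az": 0},{"fingers": 50,"tx": 0,"ty": 0,"tz": 0,"ax": 0,"ay": 0,"az": 0},{"fingers": 50,"tx": 0,"ty": 0,"tz": 0,"ax": 0,"ay": 0,"az": 0}])

```text
time_s: 3.9
position: [0.4536, 0.3352, 0.0247]
tool_rot: [0.576, -0.41, 0.576, 0.41]
contact_force: [-0.6, -2.7, 5.5]
width: 0.0512
```

```bash
python3 -c "
from h import *
tgt(.4542,.335,.037,71); o=grab('e')
I=o['scene']['image'];b=cv2.resize(I[195:265,315:395],None,fx=8,fy=8,interpolation=0)
cv2.imwrite('pics/e_big.png',b)"
```

```text
t 3.9 pos [0.4536 0.3352 0.0247] jaw 70.94 F [-0.59 -2.66  5.52] w 51.2 | shift [-12.3  -0.6  -0. ] rotvec [-0.06  0.01  0.01] q6 -0.72
```

View pics/e_big.png

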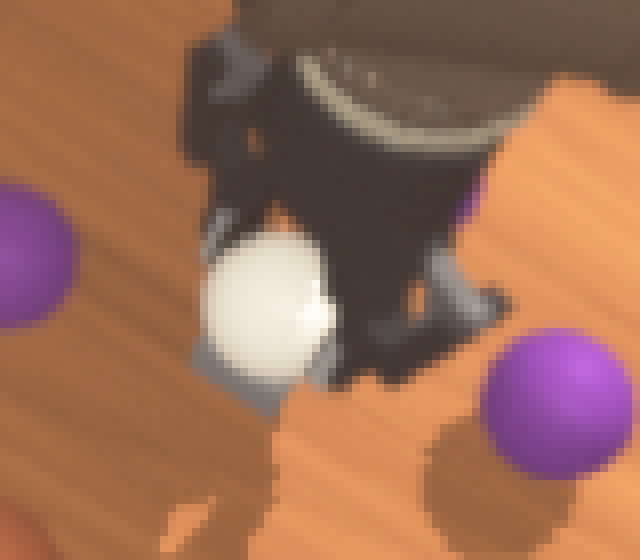

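```bash
python3 -c "
from h import *
o=load('e');s=env.read_state();r=rot(s)
for zz in (29,-29):
  for y in (-11,0):
    print([(x,*proj(o['scene'],r.apply(np.array((x,y,zz))/1000)+s['position']).round(1)) for x in (-20,-10,0,10,17)])
W=world(o['scene']);Q=r.inv().apply((np.nan_to_num(W)-s['position']).reshape(-1,3)).reshape(W.shape)*1000
for v in range(236,246): print(v,[(u,*[int(x) for x in Q[v,u]],int(o['scene']['image'][v,u].max())) for u in range(353,360)])
for v in range(220,230): print(v,[(u,*[int(x) for x in Q[v,u]],int(o['scene']['image'][v,u].max())) for u in range(338,344)])
"
```

```text
[(-20, np.float64(353.3), np.float64(241.7)), (-10, np.float64(352.4), np.float64(243.3)), (0, np.float64(351.5), np.float64(244.8)), (10, np.float64(350.7), np.float64(246.3)), (17, np.float64(350.1), np.float64(247.3))]
[(-20, np.float64(356.2), np.float64(239.8)), (-10, np.float64(355.3), np.float64(241.4)), (0, np.float64(354.4), np.float64(242.9)), (10, np.float64(353.6), np.float64(244.4)), (17, np.float64(353.0), np.float64(245.4))]
[(-20, np.float64(340.1), np.float64(226.4)), (-10, np.float64(339.3), np.float64(228.0)), (0, np.float64(338.6), np.float64(229.6)), (10, np.float64(337.9), np.float64(231.2)), (17, np.float64(337.4), np.float64(232.3))]
[(-20, np.float64(343.0), np.float64(224.6)), (-10, np.float64(342.2), np.float64(226.3)), (0, np.float64(341.5), np.float64(227.9)), (10, np.float64(340.7), np.float64(229.4)), (17, np.float64(340.2), np.float64(230.5))]
236 [(353, -36, -8, 18, 249), (354, -34, -4, 19, 248), (355, -35, -3, 21, 230), (356, -49, -8, 26, 157), (357, -59, -11, 30, 81), (358, -65, -12, 33, 68), (359, -66, -10, 35, 68)]
237 [(353, -34, -9, 20, 243), (3
[... 2452 characters left out ...]
 -10, -28, 138), (342, -34, -11, -25, 96), (343, -30, -6, -25, 91)]
226 [(338, 25, 8, -46, 159), (339, 22, 9, -44, 156), (340, -21, -11, -29, 154), (341, -23, -9, -27, 125), (342, -26, -8, -25, 113), (343, -33, -9, -21, 168)]
227 [(338, 24, 6, -44, 160), (339, 25, 9, -42, 157), (340, 25, 11, -41, 152), (341, -22, -11, -25, 124), (342, -27, -11, -22, 172), (343, -29, -10, -20, 211)]
228 [(338, 24, 4, -41, 164), (339, 24, 6, -39, 161), (340, 25, 9, -38, 160), (341, -19, -11, -23, 169), (342, -30, -14, -19, 209), (343, -29, -11, -17, 224)]
229 [(338, 26, 2, -39, 164), (339, 23, 3, -36, 164), (340, 25, 7, -35, 171), (341, -24, -16, -19, 201), (342, -30, -17, -16, 221), (343, -35, -17, -13, 228)]
```

Depth points put the pads from 48 to 14 mm *behind* the reported TCP. The tips are therefore about 30 mm shorter than stated, although x and y agree. I'll open, go 13 mm lower while watching the force, and close again.

drive_tool(plan=[{"fingers": 70,"tx": 0,"ty": 0,"tz": 0,"ax": 0,"ay": 0,"az": 0},{"fingers": 70,"tx": 0,"ty": 0,"tz": 0,"ax": 0,"ay": 0,"az": 0},{"fingers": 70,"tx": 4,"ty": 0,"tz": 0,"ax": 0,"ay": 0,"az": 0},{"fingers": 70,"tx": 8,"ty": 0,"tz": 0,"ax": 0,"ay": 0,"az": 0},{"fingers": 70,"tx": 8,"ty": 0,"tz": 0,"ax": 0,"ay": 0,"az": 0}])

```text
time_s: 4.5
position: [0.4533, 0.3351, 0.0156]
tool_rot: [0.576, -0.41, 0.576, 0.41]
contact_force: [0.1, 0.0, 0.6]
width: 0.0696
```

drive_tool(plan=[{"fingers": 70,"tx": 2,"ty": 0,"tz": 0,"ax": 0,"ay": 0,"az": 0},{"fingers": 70,"tx": 4,"ty": 0,"tz": 0,"ax": 0,"ay": 0,"az": 0},{"fingers": 60,"tx": 5,"ty": 0,"tz": 0,"ax": 0,"ay": 0,"az": 0},{"fingers": 58,"tx": 5,"ty": 0,"tz": 0,"ax": 0,"ay": 0,"az": 0},{"fingers": 58,"tx": 5,"ty": 0,"tz": 0,"ax": 0,"ay": 0,"az": 0}])

```text
time_s: 5.0
position: [0.4536, 0.3353, 0.0114]
tool_rot: [0.576, -0.41, 0.576, 0.41]
contact_force: [-0.3, -0.6, 0.7]
width: 0.0579
```

drive_tool(plan=[{"fingers": 48,"tx": 0,"ty": 0,"tz": 0,"ax": 0,"ay": 0,"az": 0},{"fingers": 48,"tx": 0,"ty": 0,"tz": 0,"ax": 0,"ay": 0,"az": 0},{"fingers": 48,"tx": 0,"ty": 0,"tz": 0,"ax": 0,"ay": 0,"az": 0},{"fingers": 48,"tx": 0,"ty": 0,"tz": 0,"ax": 0,"ay": 0,"az": 0},{"fingers": 48,"tx": 0,"ty": 0,"tz": 0,"ax": 0,"ay": 0,"az": 0}])

```text
time_s: 5.5
position: [0.4537, 0.3353, 0.0117]
tool_rot: [0.576, -0.41, 0.576, 0.41]
contact_force: [-1.8, -1.5, 6.2]
width: 0.0519
```

```bash
python3 -c "
from h import *
tgt(.4542,.335,.037,71); o=grab('f')
I=o['scene']['image'];b=cv2.resize(I[195:265,315:395],None,fx=8,fy=8,interpolation=0)
cv2.imwrite('pics/f_big.png',b)"
```

```text
t 5.5 pos [0.4537 0.3353 0.0117] jaw 70.93 F [-1.76 -1.48  6.18] w 51.9 | shift [-25.3  -0.6  -0.1] rotvec [-0.07  0.02  0.01] q6 -0.72
```

View pics/f_big.png

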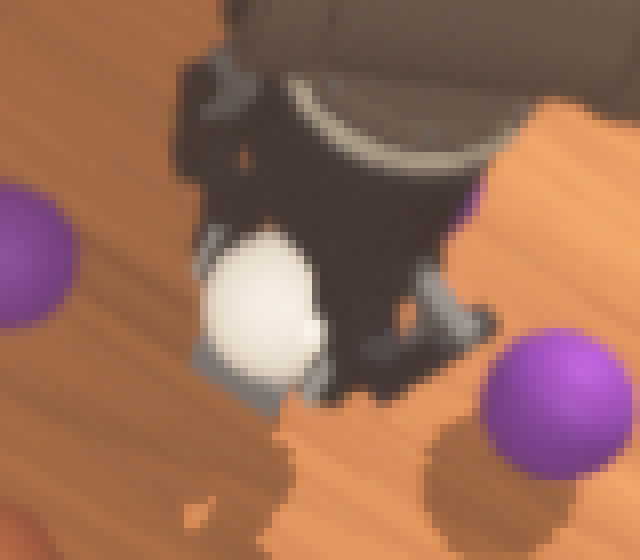

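The jaws stalled at 51.9 mm with the ball between the pads. I'll lift and check that it comes along.

drive_tool(plan=[{"fingers": 45,"tx": -6,"ty": 0,"tz": 0,"ax": 0,"ay": 0,"az": 0},{"fingers": 45,"tx": -20,"ty": 0,"tz": 0,"ax": 0,"ay": 0,"az": 0},{"fingers": 45,"tx": -50,"ty": 0,"tz": 0,"ax": 0,"ay": 0,"az": 0},{"fingers": 45,"tx": -90,"ty": 0,"tz": 0,"ax": 0,"ay": 0,"az": 0},{"fingers": 45,"tx": -130,"ty": 0,"tz": 0,"ax": 0,"ay": 0,"az": 0}])

```text
time_s: 6.1
position: [0.4532, 0.3351, 0.1435]
tool_rot: [0.576, -0.41, 0.576, 0.41]
contact_force: [0.3, 0.6, -1.3]
width: 0.0519
```

drive_tool(plan=[{"fingers": 45,"tx": -40,"ty": 0,"tz": 0,"ax": 0,"ay": 0,"az": 0},{"fingers": 45,"tx": -60,"ty": 0,"tz": 0,"ax": 0,"ay": 0,"az": 0},{"fingers": 45,"tx": -60,"ty": 0,"tz": 0,"ax": 0,"ay": 0,"az": 0},{"fingers": 45,"tx": -60,"ty": 0,"tz": 0,"ax": 0,"ay": 0,"az": 0},{"fingers": 45,"tx": -60,"ty": 0,"tz": 0,"ax": 0,"ay": 0,"az": 0}])

```text
time_s: 6.6
position: [0.453, 0.3349, 0.2002]
tool_rot: [0.575, -0.41, 0.577, 0.41]
contact_force: [0.6, -0.4, -0.9]
width: 0.0517
```

```bash
cat >> h.py <<'E'
from scipy.optimize import least_squares
def ball(d,guess,rad=.05,vmin=140):
    W=world(d);hsv=cv2.cvtColor(d['image'],cv2.COLOR_BGR2HSV).astype(int)
    m=(hsv[...,1]<60)&(hsv[...,2]>vmin)&(np.linalg.norm(np.nan_to_num(W)-guess,axis=-1)<rad)
    P=W[m]; v,u=np.nonzero(m)
    if len(P)<15: print("ball: few",len(P)); return
    r=least_squares(lambda c:np.linalg.norm(P-c,axis=1)-.027,P.mean(0)-[0,0,.01],loss='soft_l1',f_scale=.002)
    print("ball",len(P),"px",u.mean().round(),v.mean().round(),"c",r.x.round(4),"medres",np.median(abs(r.fun)).round(4)); return r.x
E
python3 -c "
from h import *
tgt(.5955+.0005,.0186-.0025,.24,12.75); o=grab('g')
I=o['scene']['image'];b=cv2.resize(I[150:270,275:435],None,fx=4,fy=4,interpolation=0)
cv2.imwrite('pics/g_big.png',b)
s=env.read_state(); 
c=ball(o['scene'],s['position']+[0,0,.03]); print(rot(s).inv().apply(c-s['position']))"
```

```text
t 6.6 pos [0.453  0.3349 0.2002] jaw 70.93 F [ 0.61 -0.38 -0.92] w 51.7 | shift [ -39.7 -239.3 -254.6] rotvec [ 5.818e+01 -1.200e-01 -3.000e-02] q6 -0.72
ball 333 px 366.0 198.0 c [0.453  0.3352 0.2298] medres 0.0008
[-2.96947526e-02  2.99146347e-04  5.50761053e-05]
```

View pics/g_big.png

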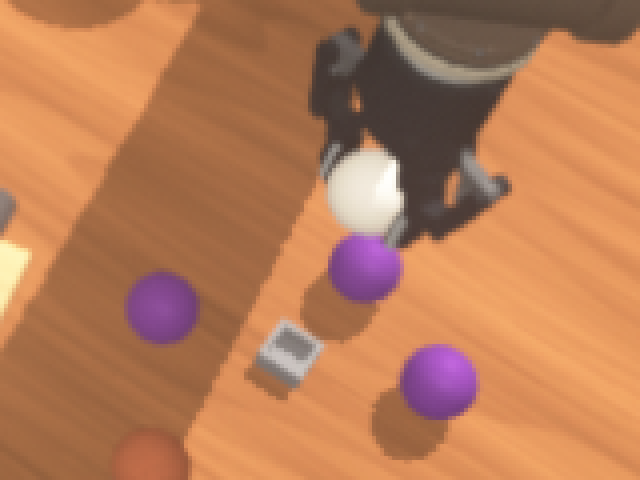

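The ball is held at tool x = -29.7 mm, centred to within 0.3 mm, and the cradle is empty. I'll carry it over the nest, turning the jaws to the stand's y.

drive_tool(plan=[{"fingers": 45,"tx": -8,"ty": -28,"tz": -30,"ax": 7.5,"ay": 0,"az": 0},{"fingers": 45,"tx": -16,"ty": -57,"tz": -61,"ax": 15,"ay": 0,"az": 0},{"fingers": 45,"tx": -24,"ty": -86,"tz": -92,"ax": 23,"ay": 0,"az": 0},{"fingers": 45,"tx": -32,"ty": -115,"tz": -123,"ax": 31,"ay": 0,"az": 0},{"fingers": 45,"tx": -40,"ty": -144,"tz": -154,"ax": 39,"ay": 0,"az": 0}])

```text
time_s: 7.2
position: [0.5396, 0.141, 0.2408]
tool_rot: [0.68, -0.192, 0.681, 0.193]
contact_force: [0.5, 0.3, -0.7]
width: 0.0517
```

```bash
python3 -c "
from h import *
tgt(.5955+.0005,.0186-.0025,.24,12.75)"
```

```text
t 7.2 pos [0.5396 0.141  0.2408] jaw 31.61 F [ 0.53  0.33 -0.75] w 51.7 | shift [   0.7 -135.9  -17.5] rotvec [18.86 -0.09 -0.03] q6 -0.41
```

drive_tool(plan=[{"fingers": 45,"tx": 0,"ty": -35,"tz": -4,"ax": 7,"ay": 0,"az": 0},{"fingers": 45,"tx": 0,"ty": -70,"tz": -9,"ax": 14,"ay": 0,"az": 0},{"fingers": 45,"tx": 0,"ty": -105,"tz": -13,"ax": 18.9,"ay": 0,"az": 0},{"fingers": 45,"tx": 20,"ty": -130,"tz": -17,"ax": 18.9,"ay": 0,"az": 0},{"fingers": 45,"tx": 50,"ty": -136,"tz": -17.5,"ax": 18.9,"ay": 0,"az": 0}])

```text
time_s: 7.7
position: [0.5978, 0.0154, 0.1909]
tool_rot: [0.703, -0.08, 0.702, 0.079]
contact_force: [0.5, 0.4, -1.9]
width: 0.0513
```

drive_tool(plan=[{"fingers": 45,"tx": 20,"ty": 0,"tz": 0,"ax": 0,"ay": 0,"az": 0},{"fingers": 45,"tx": 30,"ty": 0,"tz": 0,"ax": 0,"ay": 0,"az": 0},{"fingers": 45,"tx": 40,"ty": 0,"tz": 0,"ax": 0,"ay": 0,"az": 0},{"fingers": 45,"tx": 40,"ty": 0,"tz": 0,"ax": 0,"ay": 0,"az": 0},{"fingers": 45,"tx": 40,"ty": 0,"tz": 0,"ax": 0,"ay": 0,"az": 0}])

```text
time_s: 8.2
position: [0.5967, 0.0182, 0.1519]
tool_rot: [0.703, -0.08, 0.702, 0.08]
contact_force: [0.7, 0.3, -1.0]
width: 0.052
```

```bash
python3 -c "
from h import *
tgt(.5955+.0005,.0186-.0025,.127,12.75); o=grab('i')
s=env.read_state()
b1=cv2.resize(o['scene']['image'][150:240,150:310],None,fx=5,fy=5,interpolation=2)
cv2.imwrite('pics/i_s.png',b1);cv2.imwrite('pics/i_t.png',cv2.resize(o['top']['image'][150:240,190:350],None,fx=5,fy=5,interpolation=2))
for n in o:
  c=ball(o[n],s['position']+[0,0,.03])
"
```

```text
t 8.2 pos [0.5967 0.0182 0.1519] jaw 13.05 F [ 0.66  0.31 -1.04] w 52.0 | shift [24.9 -1.9 -1.2] rotvec [0.3  0.04 0.  ] q6 -0.31
ball 165 px 235.0 182.0 c [0.598  0.0169 0.1816] medres 0.001
ball: few 0
```

View pics/i_s.png

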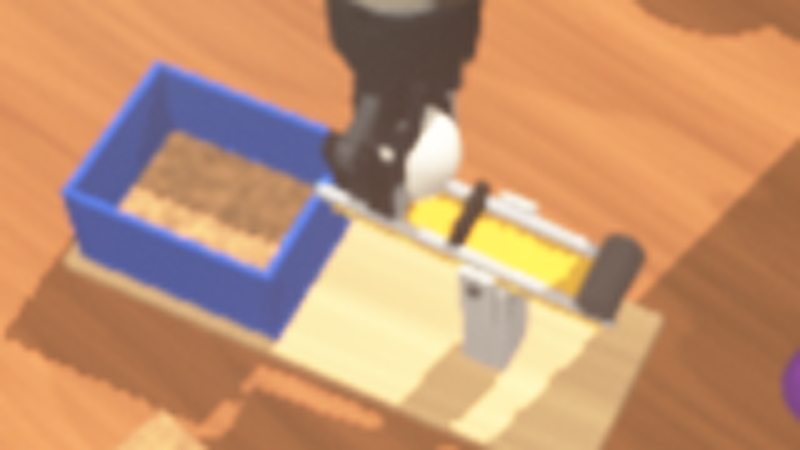

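View pics/i_t.png

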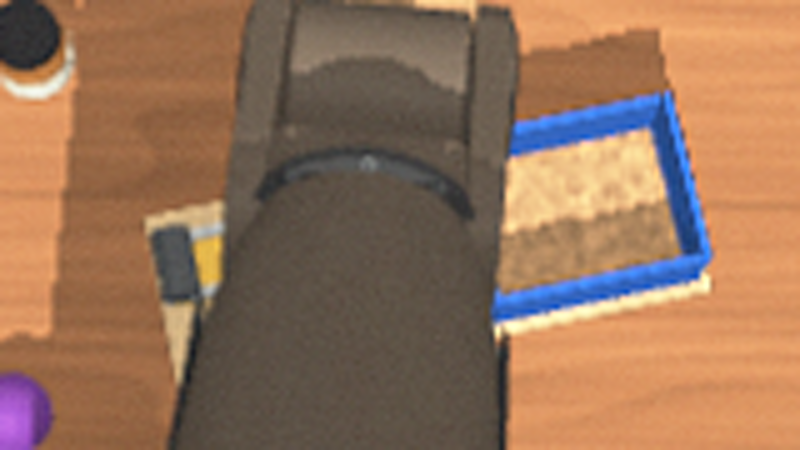

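```bash
python3 -c "
from h import *
o=load('a'); a=np.radians(-77.25); u=np.array([np.cos(a),np.sin(a)]);v=np.array([-u[1],u[0]]);piv=np.array([.5848,.0674])
for n in o:
    W=world(o[n]);V=o[n]['image'].max(2); D=W[...,:2]-piv; L=D@u*1000;T=D@v*1000;z=W[...,2]*1000
    m=(V<150)&(L>0)&(L<45)&(abs(T)<26)&(z>120)
    print(n,[(int(L[i,j]),int(T[i,j]),int(z[i,j]),int(V[i,j])) for i,j in zip(*np.nonzero(m))])
    hs=cv2.cvtColor(o[n]['image'],cv2.COLOR_BGR2HSV)
    # rods: whitish points near front
    m=(hs[...,1]<70)&(V>150)&(L>45)&(L<98)&(abs(T)<30)&(z>115)&(z<150)
    t=T[m]; print('rods',len(t),'neg',np.median(t[t<0]),'pos',np.median(t[t>0]), 'z-',np.median(z[m]))
    m=(z>115)&(z<150)&(L>30)&(L<115)&(abs(T)<30); print('front end L',np.percentile(L[m],[98,100]),'T range',np.percentile(T[m],[1,99]))
    m=(z>105)&(z<150)&(L<-40)&(L>-110)&(abs(T)<40);print('back',np.percentile(L[m],[0,2,10]),'T',np.percentile(T[m],[1,99]))
"
```

```text
scene [(17, -13, 150, 130), (14, -13, 151, 115), (12, -16, 149, 141), (15, -9, 152, 113), (12, -10, 151, 108), (16, -5, 151, 122), (13, -5, 154, 107), (13, -11, 146, 112), (17, -1, 151, 133), (15, -3, 150, 109), (12, -4, 150, 105), (13, -12, 139, 114), (15, 2, 152, 121), (13, 0, 151, 107), (13, -4, 144, 104), (13, -12, 133, 118), (14, 5, 152, 114), (12, 2, 149, 105), (13, -6, 137, 112), (15, 8, 151, 132), (13, 7, 150, 106), (13, 1, 142, 109), (14, 11, 151, 110), (12, 8, 148, 107), (13, 0, 135, 134), (15, 14, 150, 120), (12, 14, 150, 105), (13, 6, 140, 114), (14, 16, 148, 110), (13, 14, 145, 103), (14, 5, 132, 137), (18, 16, 140, 135), (14, 16, 143, 102), (13, 12, 137, 113), (17, 16, 136, 129), (14, 17, 139, 113), (14, 11, 131, 142)]
rods 99 neg -17.060478973352808 pos 19.208233414774373 z- 136.73885453672852
front end L [ 97.7629982  101.22584443] T range [-21.66397623  21.73503234]
back [-79.54375285 -79.1092577  -77.55087354] T [-22.93655635  21.71573073]
top [(13, 15, 151, 147), (16, 15, 152, 95), (19, 15, 149, 133), (13, 12, 152, 130), (15, 11, 153, 44), (18, 12, 149, 67), (22, 15, 133, 146), (15, 9, 149, 54), (18, 8, 152, 49), (22, 13, 127, 120), (14, 6, 149, 94), (17, 5, 150, 54), (21, 10, 127, 105), (14, 3, 152, 102), (16, 2, 154, 58), (20, 4, 142, 99), (16, 0, 152, 53), (19, 0, 151, 66), (15, -3, 151, 57), (18, -3, 151, 46), (14, -7, 158, 63), (18, -6, 151, 49), (21, -3, 131, 144), (14, -9, 154, 91), (17, -8, 147, 57), (21, -6, 131, 95), (13, -12, 155, 138), (16, -13, 154, 50), (19, -13, 152, 76), (16, -15, 148, 51), (19, -16, 151, 50), (15, -17, 147, 48), (18, -17, 142, 23), (15, -18, 134, 126)]
rods 99 neg -19.54973766159461 pos 16.46610897458126 z- 136.44847224490886
front end L [ 97.25938453 101.76341958] T range [-21.99645462  21.41014099]
back [-80.13369667 -79.50273459 -76.53509755] T [-23.02684489  20.309721  ]
```

drive_tool(plan=[{"fingers": 45,"tx": 6,"ty": 1.6,"tz": -0.8,"ax": 0.3,"ay": 0,"az": 0},{"fingers": 45,"tx": 12,"ty": 1.6,"tz": -0.8,"ax": 0.3,"ay": 0,"az": 0},{"fingers": 45,"tx": 18,"ty": 1.6,"tz": -0.8,"ax": 0.3,"ay": 0,"az": 0},{"fingers": 45,"tx": 21,"ty": 1.6,"tz": -0.8,"ax": 0.3,"ay": 0,"az": 0},{"fingers": 45,"tx": 21,"ty": 1.6,"tz": -0.8,"ax": 0.3,"ay": 0,"az": 0}])

```text
time_s: 8.8
position: [0.5951, 0.0193, 0.1297]
tool_rot: [0.702, -0.078, 0.703, 0.079]
contact_force: [0.1, -0.2, -1.7]
width: 0.0514
```

```bash
cat >> h.py <<'E'
a_=np.radians(-77.25); U=np.array([np.cos(a_),np.sin(a_)]);Vv=np.array([-U[1],U[0]]);PIV=np.array([.5848,.0674])
def tray(d):
    W=world(d);hsv=cv2.cvtColor(d['image'],cv2.COLOR_BGR2HSV).astype(int);z=W[...,2]
    L=(W[...,:2]-PIV)@U;T=(W[...,:2]-PIV)@Vv
    m=(hsv[...,0]>20)&(hsv[...,0]<36)&(hsv[...,1]>150)&(z>.06)&(z<.2)&(L<.1)&(L>-.08)&(abs(T)<.025)
    A=np.polyfit(L[m],z[m],1); print("tray slope",A.round(4),"n",m.sum())
E
python3 -c "
from h import *
tgt(.5956,.0196,.127,12.75); o=grab('j')
s=env.read_state()
cv2.imwrite('pics/j_s.png',cv2.resize(o['scene']['image'][150:240,150:310],None,fx=5,fy=5,interpolation=2))
c=ball(o['scene'],s['position']+[0,0,.03]); tray(load('a')['scene']);tray(o['scene']); print((c[:2]-PIV)@U,(c[:2]-PIV)@Vv)
"
```

```text
t 8.8 pos [0.5951 0.0193 0.1297] jaw 12.73 F [ 0.06 -0.18 -1.75] w 51.4 | shift [2.7 0.2 0.5] rotvec [-0.02 -0.05 -0.02] q6 -0.3
ball 179 px 236.0 187.0 c [0.5944 0.0225 0.1547] medres 0.0024
tray slope [0.0753 0.1249] n 276
tray slope [0.1195 0.1257] n 150
0.04595489417583875 -0.0005085373258734299
```

View pics/j_s.png

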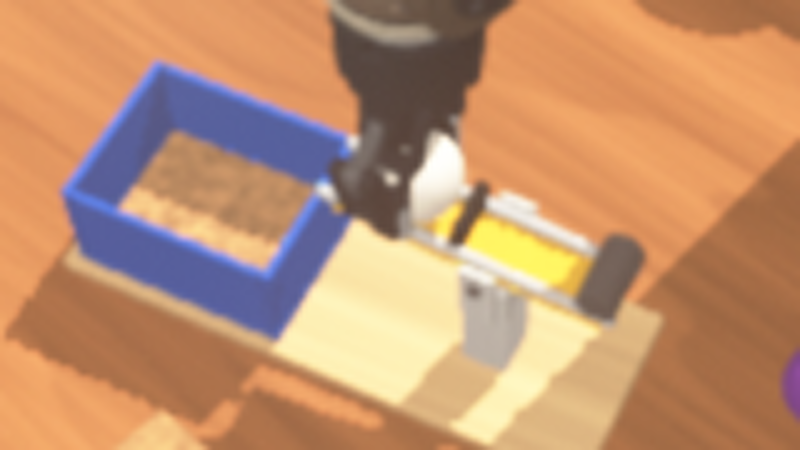

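The ball is about 3 mm above the rods and the tray is still at rest. Now I'll lower it in millimetre steps.

drive_tool(plan=[{"fingers": 45,"tx": 0.5,"ty": 0,"tz": 0.4,"ax": 0,"ay": 0,"az": 0},{"fingers": 45,"tx": 1,"ty": 0,"tz": 0.4,"ax": 0,"ay": 0,"az": 0},{"fingers": 45,"tx": 1.5,"ty": 0,"tz": 0.4,"ax": 0,"ay": 0,"az": 0},{"fingers": 45,"tx": 1.5,"ty": 0,"tz": 0.4,"ax": 0,"ay": 0,"az": 0},{"fingers": 45,"tx": 1.5,"ty": 0,"tz": 0.4,"ax": 0,"ay": 0,"az": 0}])

```text
time_s: 9.4
position: [0.5957, 0.0194, 0.1289]
tool_rot: [0.703, -0.078, 0.703, 0.078]
contact_force: [-0.0, 0.1, -1.1]
width: 0.052
```

```bash
python3 -c "
from h import *
tgt(.5956,.0196,.127,12.75); tgt(.5956,.0196,.127,12.75);o=grab('k'); tray(o['scene'])
tgt(.5956,.0196,.127,12.75)"
```

```text
t 9.4 pos [0.5957 0.0194 0.1289] jaw 12.73 F [-0.05  0.13 -1.13] w 52.0 | shift [ 1.9  0.2 -0.1] rotvec [-0.02  0.   -0.  ] q6 -0.3
t 9.4 pos [0.5957 0.0194 0.1289] jaw 12.73 F [-0.05  0.13 -1.13] w 52.0 | shift [ 1.9  0.2 -0.1] rotvec [-0.02  0.   -0.  ] q6 -0.3
tray slope [0.1333 0.1256] n 148
t 9.5 pos [0.5957 0.0194 0.129 ] jaw 12.73 F [ 0.32 -0.25 -1.66] w 51.9 | shift [ 2.   0.2 -0.1] rotvec [-0.02  0.01 -0.  ] q6 -0.3
```

drive_tool(plan=[{"fingers": 45,"tx": 0.5,"ty": 0,"tz": 0,"ax": 0,"ay": 0,"az": 0},{"fingers": 45,"tx": 0.7,"ty": 0,"tz": 0,"ax": 0,"ay": 0,"az": 0},{"fingers": 45,"tx": 0.7,"ty": 0,"tz": 0,"ax": 0,"ay": 0,"az": 0},{"fingers": 45,"tx": 0.7,"ty": 0,"tz": 0,"ax": 0,"ay": 0,"az": 0},{"fingers": 45,"tx": 0.7,"ty": 0,"tz": 0,"ax": 0,"ay": 0,"az": 0}])

```text
time_s: 10.0
position: [0.5957, 0.0194, 0.1282]
tool_rot: [0.703, -0.078, 0.703, 0.078]
contact_force: [0.1, -0.0, -1.0]
width: 0.0512
```

```bash
python3 -c "
from h import *
tgt(.5956,.0196,.127,12.75);o=grab('l'); tray(o['scene'])
tgt(.5956,.0196,.127,12.75)"
```

```text
t 10.0 pos [0.5957 0.0194 0.1282] jaw 12.73 F [ 0.08 -0.   -1.03] w 51.2 | shift [ 1.2  0.2 -0.1] rotvec [-0.02  0.01 -0.  ] q6 -0.3
tray slope [0.1225 0.1256] n 150
t 10.1 pos [0.5957 0.0194 0.1282] jaw 12.73 F [ 0.22  0.92 -0.55] w 51.6 | shift [ 1.2  0.2 -0.1] rotvec [-0.02  0.01 -0.  ] q6 -0.3
```

drive_tool(plan=[{"fingers": 45,"tx": 0.4,"ty": 0,"tz": 0,"ax": 0,"ay": 0,"az": 0},{"fingers": 45,"tx": 0.8,"ty": 0,"tz": 0,"ax": 0,"ay": 0,"az": 0},{"fingers": 45,"tx": 0.8,"ty": 0,"tz": 0,"ax": 0,"ay": 0,"az": 0},{"fingers": 45,"tx": 0.8,"ty": 0,"tz": 0,"ax": 0,"ay": 0,"az": 0},{"fingers": 45,"tx": 0.8,"ty": 0,"tz": 0,"ax": 0,"ay": 0,"az": 0}])

```text
time_s: 10.6
position: [0.5957, 0.0194, 0.1274]
tool_rot: [0.703, -0.078, 0.703, 0.078]
contact_force: [-0.3, -0.9, -0.8]
width: 0.0515
```

```bash
python3 -c "
from h import *
tgt(.5956,.0196,.127,12.75)
for i in range(4):
  o=env.get_image('scene'); tray(o); tgt(.5956,.0196,.127,12.75)
cv2.imwrite('pics/m_s.png',cv2.resize(o['image'][160:225,200:290],None,fx=8,fy=8,interpolation=2))
P=load('a')['scene']['image'][160:225,200:290]
"
```

```text
t 10.6 pos [0.5957 0.0194 0.1274] jaw 12.73 F [-0.29 -0.87 -0.79] w 51.5 | shift [ 0.4  0.2 -0. ] rotvec [-0.02 -0.   -0.  ] q6 -0.3
tray slope [0.1026 0.1255] n 144
t 10.65 pos [0.5957 0.0194 0.1274] jaw 12.73 F [-0.77 -0.75 -0.97] w 51.9 | shift [ 0.4  0.2 -0. ] rotvec [-0.02  0.   -0.01] q6 -0.3
tray slope [0.1005 0.1255] n 144
t 10.7 pos [0.5957 0.0194 0.1274] jaw 12.73 F [-1.48  0.34 -0.67] w 52.0 | shift [ 0.4  0.2 -0.1] rotvec [-0.02 -0.   -0.01] q6 -0.3
tray slope [0.1072 0.1253] n 143
t 10.75 pos [0.5957 0.0194 0.1274] jaw 12.73 F [-0.14 -1.4  -2.03] w 51.4 | shift [ 0.4  0.2 -0. ] rotvec [-0.02 -0.   -0.  ] q6 -0.3
tray slope [0.1091 0.1257] n 142
t 10.8 pos [0.5957 0.0194 0.1274] jaw 12.73 F [-0.79 -0.19  0.42] w 51.5 | shift [ 0.4  0.2 -0. ] rotvec [-0.02  0.   -0.  ] q6 -0.3
```

View pics/m_s.png

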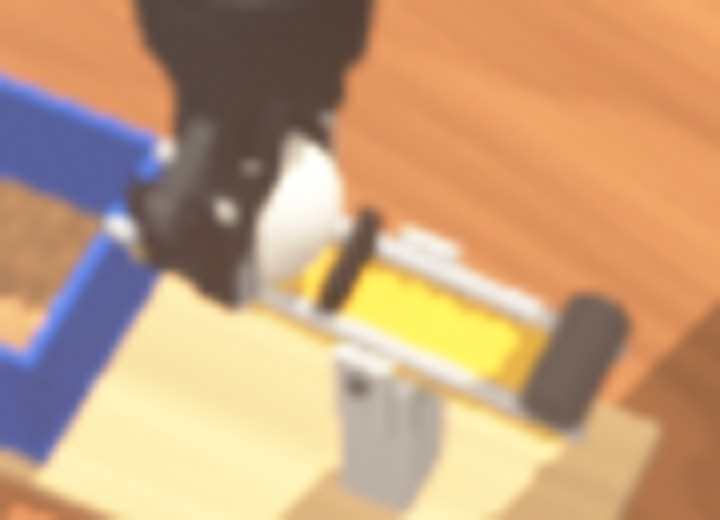

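```bash
python3 -c "
from h import *
d=env.get_image('scene'); pickle.dump({'scene':d},open('pics/m.pkl','wb'))
a=load('a')['scene']['image']
g=lambda I:cv2.cvtColor(I,cv2.COLOR_BGR2GRAY).astype(np.float32)[190:220,258:284]
for t in 'ijklm':
  q=load(t)['scene']; print(t,cv2.phaseCorrelate(g(a),g(q['image']),cv2.createHanningWindow((26,30),cv2.CV_32F)))
"
```

```text
i ((0.05045367936619449, -0.45952886131322757), 0.9077164614642108)
j ((0.11149677388254275, -0.3978500154111746), 0.920781206201624)
k ((0.11347478757499552, -0.2818748199714918), 0.9305762844321168)
l ((-0.06248902058652206, -0.559790450446144), 0.8669836662433765)
m ((-0.09662440799501759, -0.46660120944643957), 0.7975904947445717)
```

The counterweight shows no motion beyond noise, and the ball centre is about 0.4 mm or less above the nest height. I'll release now, holding the arm still.

drive_tool(plan=[{"fingers": 85,"tx": 0,"ty": 0,"tz": 0,"ax": 0,"ay": 0,"az": 0},{"fingers": 85,"tx": 0,"ty": 0,"tz": 0,"ax": 0,"ay": 0,"az": 0},{"fingers": 85,"tx": 0,"ty": 0,"tz": 0,"ax": 0,"ay": 0,"az": 0},{"fingers": 85,"tx": 0,"ty": 0,"tz": 0,"ax": 0,"ay": 0,"az": 0},{"fingers": 85,"tx": 0,"ty": 0,"tz": 0,"ax": 0,"ay": 0,"az": 0}])

```text
time_s: 11.35
position: [0.5957, 0.0195, 0.1274]
tool_rot: [0.703, -0.078, 0.703, 0.078]
contact_force: [-0.2, 0.8, -0.6]
width: 0.0848
```

```bash
python3 -c "
from h import *
tgt(.5956,.0196,.22,12.75)
o=grab('n'); tray(o['scene'])
cv2.imwrite('pics/n_s.png',cv2.resize(o['scene']['image'][150:240,150:310],None,fx=5,fy=5,interpolation=2))
"
```

```text
t 11.35 pos [0.5957 0.0195 0.1274] jaw 12.74 F [-0.18  0.8  -0.56] w 84.8 | shift [-92.6   0.2  -0.1] rotvec [-0.01  0.01 -0.  ] q6 -0.3
tray slope [-0.4372  0.1252] n 111
```

View pics/n_s.png

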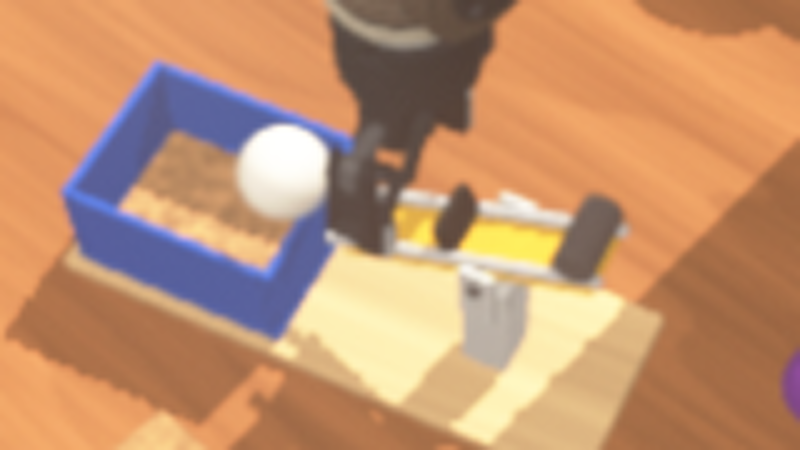

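The tray tipped (slope -0.44) and the ball is rolling into the box at crop (283,170). I'll wait a moment, then rise straight up.

drive_tool(plan=[{"fingers": 85,"tx": 0,"ty": 0,"tz": 0,"ax": 0,"ay": 0,"az": 0},{"fingers": 85,"tx": 0,"ty": 0,"tz": 0,"ax": 0,"ay": 0,"az": 0},{"fingers": 85,"tx": 0,"ty": 0,"tz": 0,"ax": 0,"ay": 0,"az": 0},{"fingers": 85,"tx": 0,"ty": 0,"tz": 0,"ax": 0,"ay": 0,"az": 0},{"fingers": 85,"tx": -5,"ty": 0,"tz": 0,"ax": 0,"ay": 0,"az": 0}])

```text
time_s: 11.95
position: [0.5954, 0.0195, 0.1321]
tool_rot: [0.702, -0.078, 0.703, 0.079]
contact_force: [-0.2, -0.3, -0.2]
width: 0.0848
```

drive_tool(plan=[{"fingers": 85,"tx": -15,"ty": 0,"tz": 0,"ax": 0,"ay": 0,"az": 0},{"fingers": 85,"tx": -35,"ty": 0,"tz": 0,"ax": 0,"ay": 0,"az": 0},{"fingers": 85,"tx": -60,"ty": 0,"tz": 0,"ax": 0,"ay": 0,"az": 0},{"fingers": 85,"tx": -85,"ty": 0,"tz": 0,"ax": 0,"ay": 0,"az": 0},{"fingers": 85,"tx": -100,"ty": 0,"tz": 0,"ax": 0,"ay": 0,"az": 0}])

```text
time_s: 12.45
position: [0.5961, 0.0194, 0.2348]
tool_rot: [0.704, -0.079, 0.702, 0.078]
contact_force: [0.5, 0.8, -1.0]
width: 0.0851
```

```bash
python3 -c "
from h import *
tgt(.4256,-.346,.2,71.3)
o=grab('p'); tray(o['scene'])
cv2.imwrite('pics/p_s.png',cv2.resize(o['scene']['image'][150:240,150:310],None,fx=5,fy=5,interpolation=2))
"
```

```text
t 12.45 pos [0.5961 0.0194 0.2348] jaw 12.74 F [ 0.46  0.79 -1.03] w 85.1 | shift [  34.4 -318.8 -246.9] rotvec [-58.56   0.1    0.1 ] q6 -0.3
tray slope [0.078  0.1245] n 264
```

View pics/p_s.png

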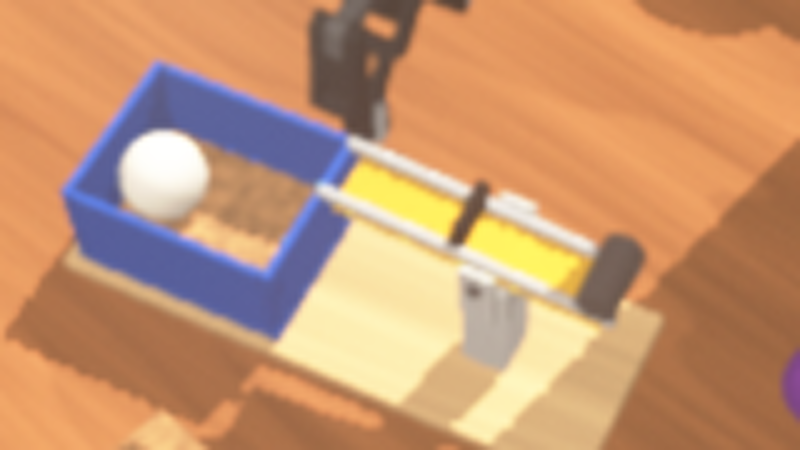

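The ball is in the box at crop (163,175) and the tray has swung back (slope 0.078). On to the lid.

drive_tool(plan=[{"fingers": 85,"tx": 0,"ty": -36,"tz": -28,"ax": -6.5,"ay": 0,"az": 0},{"fingers": 85,"tx": 0,"ty": -72,"tz": -56,"ax": -13,"ay": 0,"az": 0},{"fingers": 85,"tx": 0,"ty": -108,"tz": -84,"ax": -20,"ay": 0,"az": 0},{"fingers": 85,"tx": 0,"ty": -144,"tz": -112,"ax": -27,"ay": 0,"az": 0},{"fingers": 85,"tx": 0,"ty": -180,"tz": -140,"ax": -34,"ay": 0,"az": 0}])

```text
time_s: 13.05
position: [0.4975, -0.1883, 0.2316]
tool_rot: [0.648, -0.282, 0.649, 0.282]
contact_force: [1.5, -0.5, 0.1]
width: 0.0853
```

```bash
python3 -c "
from h import *
tgt(.4256,-.346,.13,71.3)"
```

```text
t 13.05 pos [ 0.4975 -0.1883  0.2316] jaw 47.03 F [ 1.53 -0.47  0.05] w 85.3 | shift [ 101.5  -55.  -164.4] rotvec [-24.27   0.    -0.06] q6 -1.31
```

drive_tool(plan=[{"fingers": 85,"tx": 5,"ty": -14,"tz": -41,"ax": -6.5,"ay": 0,"az": 0},{"fingers": 85,"tx": 15,"ty": -28,"tz": -82,"ax": -13,"ay": 0,"az": 0},{"fingers": 85,"tx": 35,"ty": -41,"tz": -123,"ax": -20,"ay": 0,"az": 0},{"fingers": 85,"tx": 65,"ty": -53,"tz": -158,"ax": -24,"ay": 0,"az": 0},{"fingers": 85,"tx": 95,"ty": -54,"tz": -161,"ax": -24,"ay": 0,"az": 0}])

```text
time_s: 13.55
position: [0.426, -0.3443, 0.1358]
tool_rot: [0.577, -0.409, 0.577, 0.409]
contact_force: [0.7, -0.1, 0.0]
width: 0.0849
```

```bash
python3 -c "
from h import *
o=env.get_image('scene')
tgt(.4256,-.346,.015,71.3)
cv2.imwrite('pics/q_s.png',cv2.resize(o['image'][60:170,120:270],None,fx=5,fy=5,interpolation=2))"
```

```text
t 13.6 pos [ 0.4249 -0.3418  0.1313] jaw 70.57 F [-1.82  1.74 -5.13] w 85.3 | shift [116.2  -2.7  -4.1] rotvec [-0.73  0.17 -0.34] q6 -2.03
```

View pics/q_s.png

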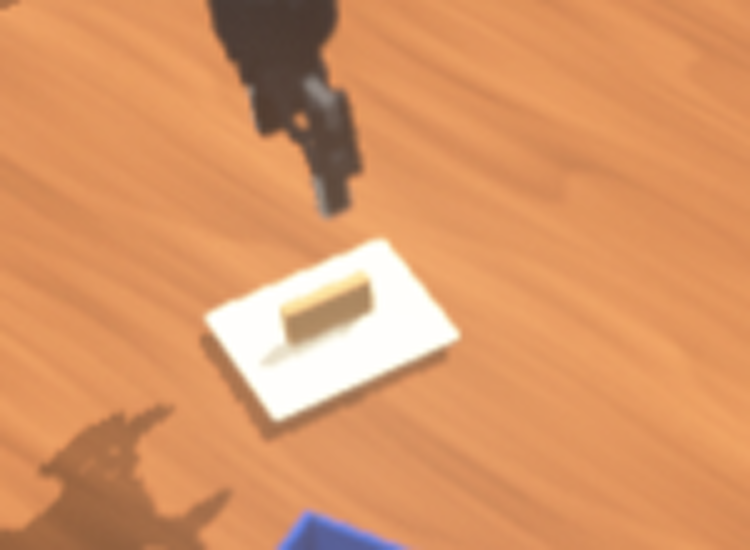

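drive_tool(plan=[{"fingers": 60,"tx": 25,"ty": -2.7,"tz": -4,"ax": -0.7,"ay": 0,"az": 0},{"fingers": 50,"tx": 50,"ty": -2.7,"tz": -4,"ax": -0.7,"ay": 0,"az": 0},{"fingers": 50,"tx": 75,"ty": -2.7,"tz": -4,"ax": -0.7,"ay": 0,"az": 0},{"fingers": 50,"tx": 88,"ty": -2.7,"tz": -4,"ax": -0.7,"ay": 0,"az": 0},{"fingers": 50,"tx": 90,"ty": -2.7,"tz": -4,"ax": -0.7,"ay": 0,"az": 0}])

```text
time_s: 14.1
position: [0.4287, -0.3451, 0.0462]
tool_rot: [0.574, -0.412, 0.574, 0.414]
contact_force: [-0.3, -0.8, 0.4]
width: 0.0501
```

```bash
python3 -c "
from h import *
o=grab('r')['scene']
tgt(.4256,-.346,.015,71.3)
cv2.imwrite('pics/r_s.png',cv2.resize(o['image'][90:160,140:230],None,fx=8,fy=8,interpolation=2))"
```

```text
t 14.2 pos [ 0.4293 -0.3458  0.0477] jaw 71.45 F [ 0.27 -0.28 -0.56] w 50.3 | shift [32.7  3.4 -1.4] rotvec [ 0.15  0.01 -0.  ] q6 -2.05
```

View pics/r_s.png

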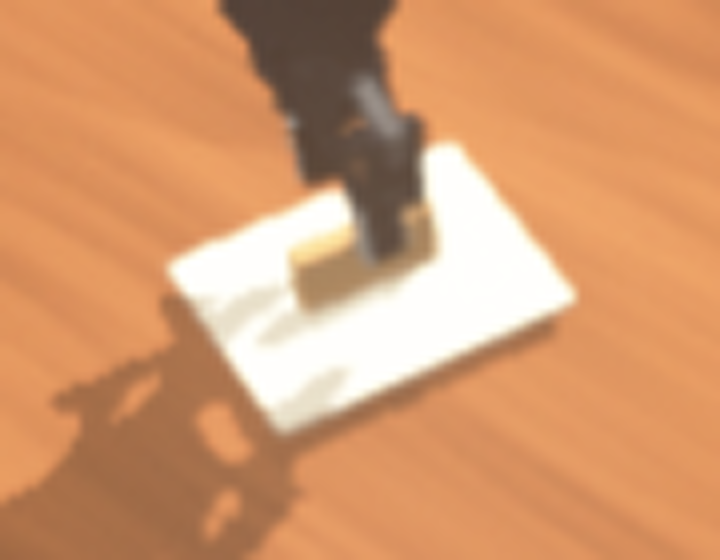

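The jaws straddle the handle, with the near finger at crop (385,210), and nothing is touched. I'll descend 32 mm and grip.

drive_tool(plan=[{"fingers": 50,"tx": 12,"ty": 3.4,"tz": -1,"ax": 0,"ay": 0,"az": 0},{"fingers": 50,"tx": 24,"ty": 3.4,"tz": -1,"ax": 0,"ay": 0,"az": 0},{"fingers": 50,"tx": 31,"ty": 3.4,"tz": -1,"ax": 0,"ay": 0,"az": 0},{"fingers": 50,"tx": 31,"ty": 3.4,"tz": -1,"ax": 0,"ay": 0,"az": 0},{"fingers": 40,"tx": 31,"ty": 3.4,"tz": -1,"ax": 0,"ay": 0,"az": 0}])

```text
time_s: 14.7
position: [0.4256, -0.3458, 0.0165]
tool_rot: [0.574, -0.413, 0.574, 0.413]
contact_force: [0.6, -0.1, 0.1]
width: 0.0402
```

```bash
python3 -c "
from h import *
tgt(.4256,-.346,.015,71.3)"
```

```text
t 14.7 pos [ 0.4256 -0.3458  0.0165] jaw 71.43 F [ 0.57 -0.07  0.08] w 40.2 | shift [ 1.5 -0.  -0.2] rotvec [0.13 0.   0.01] q6 -2.05
```

drive_tool(plan=[{"fingers": 30,"tx": 0,"ty": 0,"tz": 0,"ax": 0,"ay": 0,"az": 0},{"fingers": 20,"tx": 0,"ty": 0,"tz": 0,"ax": 0,"ay": 0,"az": 0},{"fingers": 8,"tx": 0,"ty": 0,"tz": 0,"ax": 0,"ay": 0,"az": 0},{"fingers": 5,"tx": 0,"ty": 0,"tz": 0,"ax": 0,"ay": 0,"az": 0},{"fingers": 5,"tx": 0,"ty": 0,"tz": 0,"ax": 0,"ay": 0,"az": 0}])

```text
time_s: 15.2
position: [0.4256, -0.3458, 0.0168]
tool_rot: [0.574, -0.413, 0.574, 0.413]
contact_force: [-0.6, 1.6, 5.5]
width: 0.0131
```

drive_tool(plan=[{"fingers": 5,"tx": 0,"ty": 0,"tz": 0,"ax": 0,"ay": 0,"az": 0},{"fingers": 5,"tx": 0,"ty": 0,"tz": 0,"ax": 0,"ay": 0,"az": 0},{"fingers": 5,"tx": -5,"ty": 0,"tz": 0,"ax": 0,"ay": 0,"az": 0},{"fingers": 5,"tx": -10,"ty": 0,"tz": 0,"ax": 0,"ay": 0,"az": 0},{"fingers": 5,"tx": -20,"ty": 0,"tz": 0,"ax": 0,"ay": 0,"az": 0}])

```text
time_s: 15.7
position: [0.4252, -0.3455, 0.0364]
tool_rot: [0.574, -0.412, 0.574, 0.413]
contact_force: [0.1, -0.2, -1.4]
width: 0.0133
```

```bash
python3 -c "
from h import *
o=grab('t')['scene']
tgt(.4256,-.346,.015,71.3)
cv2.imwrite('pics/t_s.png',cv2.resize(o['image'][80:160,140:230],None,fx=7,fy=7,interpolation=2))"
```

```text
t 15.8 pos [ 0.4259 -0.3462  0.0377] jaw 71.43 F [ 0.33  0.17 -2.55] w 12.6 | shift [22.7  0.3  0.1] rotvec [ 0.13 -0.04  0.1 ] q6 -2.05
```

View pics/t_s.png

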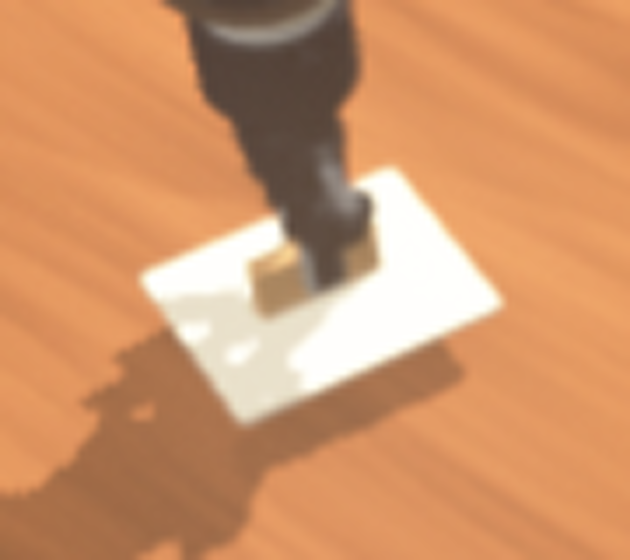

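The lid is lifted and level. I'll raise it and carry it over the box, turning -58.7°.

```bash
python3 -c "
from h import *
tgt(.6267,-.1179,.17,12.75)"
```

```text
t 15.8 pos [ 0.4259 -0.3462  0.0377] jaw 71.43 F [ 0.33  0.17 -2.55] w 12.6 | shift [-132.3 -117.9  280.2] rotvec [5.868e+01 1.000e-02 1.100e-01] q6 -2.05
```

drive_tool(plan=[{"fingers": 5,"tx": -30,"ty": 0,"tz": 0,"ax": 0,"ay": 0,"az": 0},{"fingers": 5,"tx": -65,"ty": -8,"tz": 18,"ax": 5,"ay": 0,"az": 0},{"fingers": 5,"tx": -95,"ty": -20,"tz": 46,"ax": 12,"ay": 0,"az": 0},{"fingers": 5,"tx": -115,"ty": -35,"tz": 82,"ax": 19,"ay": 0,"az": 0},{"fingers": 5,"tx": -130,"ty": -50,"tz": 120,"ax": 26,"ay": 0,"az": 0}])

```text
time_s: 16.3
position: [0.5119, -0.2472, 0.1682]
tool_rot: [0.654, -0.272, 0.653, 0.271]
contact_force: [1.4, -0.3, -2.5]
width: 0.013
```

```bash
python3 -c "
from h import *
tgt(.6267,-.1179,.17,12.75)"
```

```text
t 16.3 pos [ 0.5119 -0.2472  0.1682] jaw 45.08 F [ 1.39 -0.32 -2.49] w 13.0 | shift [ -1.7  10.  172.7] rotvec [32.33  0.06  0.1 ] q6 -1.35
```

drive_tool(plan=[{"fingers": 5,"tx": -2,"ty": 2,"tz": 36,"ax": 7,"ay": 0,"az": 0},{"fingers": 5,"tx": -2,"ty": 5,"tz": 74,"ax": 14,"ay": 0,"az": 0},{"fingers": 5,"tx": -2,"ty": 7,"tz": 112,"ax": 21,"ay": 0,"az": 0},{"fingers": 5,"tx": -2,"ty": 9,"tz": 146,"ax": 28,"ay": 0,"az": 0},{"fingers": 5,"tx": -2,"ty": 10,"tz": 170,"ax": 32.3,"ay": 0,"az": 0}])

```text
time_s: 16.8
position: [0.6242, -0.1179, 0.1683]
tool_rot: [0.703, -0.08, 0.703, 0.08]
contact_force: [-0.6, -0.3, -2.1]
width: 0.0129
```

```bash
python3 -c "
from h import *
tgt(.6267,-.1179,.12,12.75)"
```

```text
t 16.8 pos [ 0.6242 -0.1179  0.1683] jaw 12.93 F [-0.62 -0.31 -2.11] w 12.9 | shift [48.3 -0.6  2.4] rotvec [ 0.18  0.01 -0.01] q6 -0.52
```

drive_tool(plan=[{"fingers": 5,"tx": 12,"ty": -0.6,"tz": 2,"ax": 0,"ay": 0,"az": 0},{"fingers": 5,"tx": 28,"ty": -0.6,"tz": 2,"ax": 0,"ay": 0,"az": 0},{"fingers": 5,"tx": 42,"ty": -0.6,"tz": 2,"ax": 0,"ay": 0,"az": 0},{"fingers": 5,"tx": 48,"ty": -0.6,"tz": 2,"ax": 0,"ay": 0,"az": 0},{"fingers": 5,"tx": 48,"ty": -0.6,"tz": 2,"ax": 0,"ay": 0,"az": 0}])

```text
time_s: 17.3
position: [0.6247, -0.1203, 0.1194]
tool_rot: [0.702, -0.08, 0.703, 0.081]
contact_force: [-0.2, 0.7, -1.7]
width: 0.0129
```

```bash
python3 -c "
from fit import *
o=grab('v'); s=env.read_state(); tgt(.6267,-.1179,.1,12.75)
for n,c in (('scene',(130,240,150,290)),('top',(130,240,240,380))):
    I=o[n]['image']; cv2.imwrite(f'pics/v_{n[0]}.png',cv2.resize(I[c[0]:c[1],c[2]:c[3]],None,fx=5,fy=5,interpolation=2))
    W=world(o[n]); hsv=cv2.cvtColor(I,cv2.COLOR_BGR2HSV).astype(int);z=W[...,2]
    m=((hsv[...,1]<80)&(hsv[...,2]>150)&(z>.10)&(z<.14)&(np.linalg.norm(np.nan_to_num(W[...,:2])-s['position'][:2],axis=-1)<.11))
    k,lab,st,_=cv2.connectedComponentsWithStats(m.astype(np.uint8)); m=lab==1+np.argmax(st[1:,4])
    P=W[m]; A=np.c_[P[:,:2]-s['position'][:2],np.ones(len(P))]; co=np.linalg.lstsq(A,P[:,2],rcond=None)[0]
    zt=s['position'][2]-.0166+.016
    print(n,m.sum(),'plane',co.round(4),'expected top',zt.round(4))
    x,r,e=hullfit([o[n]],[m],boxc(.146,.116,zt-.006,zt),[.6267,-.1179,-1.348]); print('lid',x.round(4),np.degrees(x[2]).round(2),r)
"
```

```text
t 17.4 pos [ 0.6254 -0.1203  0.1207] jaw 13.12 F [ 0.66 -0.21 -2.36] w 12.9 | shift [20.7  2.1  1.8] rotvec [0.37 0.02 0.01] q6 -0.52
scene 1152 plane [-0.0045 -0.0003  0.1188] expected top 0.1201
lid [ 0.6241 -0.1202 -1.3566] -77.73 3.4551291375335844
top 79 plane [-0.0035 -0.0615  0.1245] expected top 0.1201
lid [ 0.6971 -0.0846 -1.0227] -58.6 24.00481250843313
```

View pics/v_s.png

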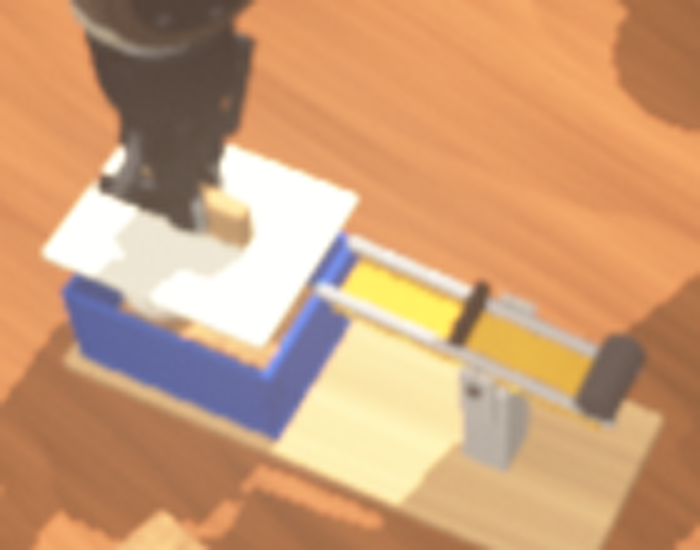

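View pics/v_t.png

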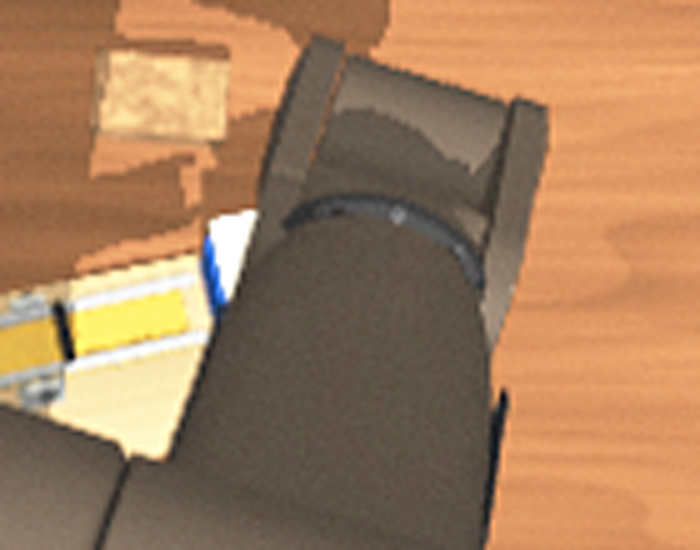

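drive_tool(plan=[{"fingers": 5,"tx": 4,"ty": 2.1,"tz": 1.8,"ax": 0.4,"ay": 0,"az": 0},{"fingers": 5,"tx": 10,"ty": 2.1,"tz": 1.8,"ax": 0.4,"ay": 0,"az": 0},{"fingers": 5,"tx": 16,"ty": 2.1,"tz": 1.8,"ax": 0.4,"ay": 0,"az": 0},{"fingers": 5,"tx": 17,"ty": 2.1,"tz": 1.8,"ax": 0.4,"ay": 0,"az": 0},{"fingers": 5,"tx": 17,"ty": 2.1,"tz": 1.8,"ax": 0.4,"ay": 0,"az": 0}])

```text
time_s: 17.9
position: [0.6265, -0.1174, 0.103]
tool_rot: [0.703, -0.078, 0.703, 0.079]
contact_force: [-0.4, -0.2, -1.7]
width: 0.0126
```

```bash
python3 -c "
from fit import *
o=grab('w'); s=env.read_state(); tgt(.6267,-.1179,.0886,12.75)
for n,c in (('scene',(150,240,150,260)),):
    I=o[n]['image']; b=cv2.resize(I[c[0]:c[1],c[2]:c[3]],None,fx=7,fy=7,interpolation=2)
    for (x,y,yaw,l,w,z,col) in ((.6267,-.1179,-1.3484,.142,.112,.082,(0,0,255)),(s['position'][0],s['position'][1],-1.3484,.146,.116,s['position'][2]-.0006,(0,255,0))):
        cs=[(x+np.cos(yaw)*a*l/2-np.sin(yaw)*e*w/2,y+np.sin(yaw)*a*l/2+np.cos(yaw)*e*w/2,z) for a,e in ((1,1),(1,-1),(-1,-1),(-1,1))]
        q=np.array([(proj(o[n],p)-[c[2],c[0]]+.5)*7 for p in cs]).astype(int); cv2.polylines(b,[q],True,col,1)
    cv2.imwrite('pics/w_s2.png',b)
"
```

```text
t 18.0 pos [ 0.6267 -0.1175  0.1035] jaw 12.74 F [-0.77  0.61 -2.83] w 12.9 | shift [14.9 -0.4 -0.1] rotvec [-0.01  0.01  0.  ] q6 -0.51
```

View pics/w_s2.png

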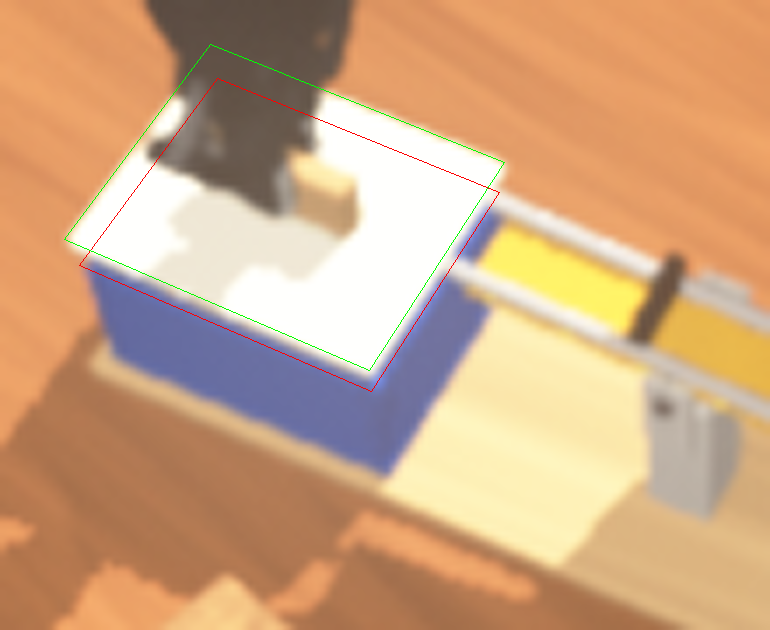

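```bash
python3 -c "
from fit import *
o=load('a')
out=[]
for n,c in (('scene',(155,225,155,240)),('top',(160,222,265,350))):
    I=o[n]['image']; b=cv2.resize(I[c[0]:c[1],c[2]:c[3]],None,fx=8,fy=8,interpolation=2)
    for (x,y,yaw,l,w,z,col) in ((.6267,-.1179,-1.3484,.142,.112,.082,(0,0,255)),):
        cs=[(x+np.cos(yaw)*a*l/2-np.sin(yaw)*e*w/2,y+np.sin(yaw)*a*l/2+np.cos(yaw)*e*w/2,z) for a,e in ((1,1),(1,-1),(-1,-1),(-1,1))]
        q=np.array([(proj(o[n],p)-[c[2],c[0]]+.5)*8 for p in cs]).astype(int); cv2.polylines(b,[q],True,col,1)
    cv2.imwrite(f'pics/a_ov_{n}.png',b)
"
```

```text
(no output)
```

View pics/a_ov_scene.png

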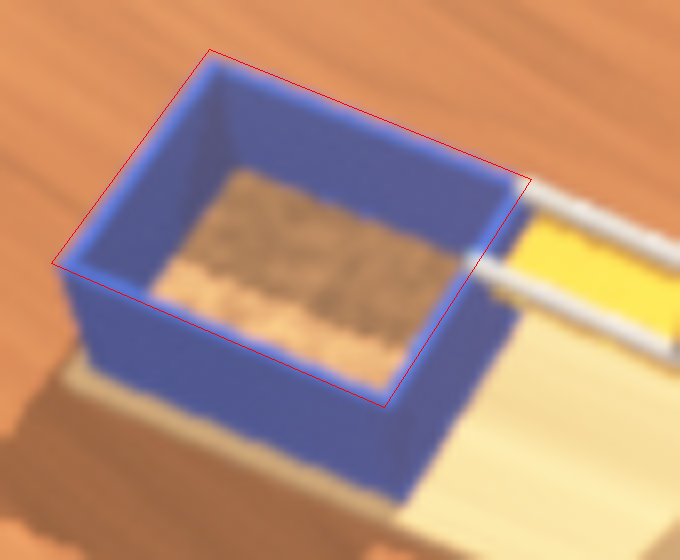

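View pics/a_ov_top.png

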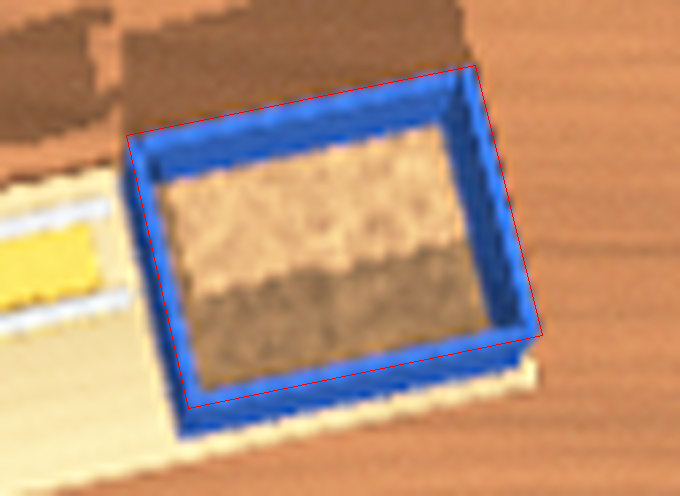

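The model outlines match the box in both views to within about a pixel. I'll lower the lid into the rim slowly.

drive_tool(plan=[{"fingers": 5,"tx": 2,"ty": -0.4,"tz": 0,"ax": 0,"ay": 0,"az": 0},{"fingers": 5,"tx": 4,"ty": -0.4,"tz": 0,"ax": 0,"ay": 0,"az": 0},{"fingers": 5,"tx": 6,"ty": -0.4,"tz": 0,"ax": 0,"ay": 0,"az": 0},{"fingers": 5,"tx": 8,"ty": -0.4,"tz": 0,"ax": 0,"ay": 0,"az": 0},{"fingers": 5,"tx": 10,"ty": -0.4,"tz": 0,"ax": 0,"ay": 0,"az": 0}])

```text
time_s: 18.5
position: [0.6267, -0.1179, 0.0932]
tool_rot: [0.703, -0.078, 0.703, 0.078]
contact_force: [-0.3, 0.1, -1.3]
width: 0.0128
```

```bash
python3 -c "
from h import *
tgt(.6267,-.1179,.0886,12.75)"
```

```text
t 18.5 pos [ 0.6267 -0.1179  0.0932] jaw 12.73 F [-0.29  0.13 -1.3 ] w 12.8 | shift [ 4.6 -0.   0. ] rotvec [-0.02 -0.   -0.01] q6 -0.51
```

The lip is 5 mm inside with no contact force. I'll continue to the seat.

drive_tool(plan=[{"fingers": 5,"tx": 1.5,"ty": 0,"tz": 0,"ax": 0,"ay": 0,"az": 0},{"fingers": 5,"tx": 3,"ty": 0,"tz": 0,"ax": 0,"ay": 0,"az": 0},{"fingers": 5,"tx": 4.5,"ty": 0,"tz": 0,"ax": 0,"ay": 0,"az": 0},{"fingers": 5,"tx": 5,"ty": 0,"tz": 0,"ax": 0,"ay": 0,"az": 0},{"fingers": 5,"tx": 5,"ty": 0,"tz": 0,"ax": 0,"ay": 0,"az": 0}])

```text
time_s: 19.0
position: [0.6267, -0.1179, 0.0889]
tool_rot: [0.703, -0.078, 0.703, 0.078]
contact_force: [-1.9, -0.5, 4.1]
width: 0.0128
```

```bash
python3 -c "
from h import *
tgt(.6267,-.1179,.0886,12.75)"
```

```text
t 19.0 pos [ 0.6267 -0.1179  0.0889] jaw 12.73 F [-1.87 -0.47  4.1 ] w 12.8 | shift [ 0.3 -0.  -0. ] rotvec [-0.02  0.02  0.01] q6 -0.51
```

drive_tool(plan=[{"fingers": 5,"tx": 0.2,"ty": 0,"tz": 0,"ax": 0,"ay": 0,"az": 0},{"fingers": 5,"tx": 0.4,"ty": 0,"tz": 0,"ax": 0,"ay": 0,"az": 0},{"fingers": 5,"tx": 0.6,"ty": 0,"tz": 0,"ax": 0,"ay": 0,"az": 0},{"fingers": 5,"tx": 0.6,"ty": 0,"tz": 0,"ax": 0,"ay": 0,"az": 0},{"fingers": 5,"tx": 0.6,"ty": 0,"tz": 0,"ax": 0,"ay": 0,"az": 0}])

```text
time_s: 19.5
position: [0.6268, -0.1179, 0.0889]
tool_rot: [0.703, -0.079, 0.702, 0.078]
contact_force: [-4.3, 1.0, 9.7]
width: 0.0128
```

```bash
python3 -c "
from h import *
tgt(.6267,-.1179,.0886,12.75); env.get_image('scene');tgt(.6267,-.1179,.0886,12.75)"
```

```text
t 19.5 pos [ 0.6268 -0.1179  0.0889] jaw 12.74 F [-4.33  0.97  9.66] w 12.8 | shift [ 0.3 -0.  -0.1] rotvec [-0.01  0.04  0.02] q6 -0.51
t 19.55 pos [ 0.6268 -0.1179  0.0889] jaw 12.73 F [-3.36  0.72  9.42] w 13.0 | shift [ 0.3 -0.  -0.1] rotvec [-0.02  0.04  0.02] q6 -0.51
```

Pressing with about 10 N, and the height is exactly the seated height. I'll press slightly more, ease off, and open.

drive_tool(plan=[{"fingers": 5,"tx": 0.2,"ty": 0,"tz": 0,"ax": 0,"ay": 0,"az": 0},{"fingers": 5,"tx": 0.2,"ty": 0,"tz": 0,"ax": 0,"ay": 0,"az": 0},{"fingers": 5,"tx": 0.2,"ty": 0,"tz": 0,"ax": 0,"ay": 0,"az": 0},{"fingers": 5,"tx": 0.2,"ty": 0,"tz": 0,"ax": 0,"ay": 0,"az": 0},{"fingers": 5,"tx": 0.2,"ty": 0,"tz": 0,"ax": 0,"ay": 0,"az": 0}])

```text
time_s: 20.05
position: [0.6268, -0.1179, 0.0889]
tool_rot: [0.703, -0.079, 0.702, 0.078]
contact_force: [-5.3, 1.0, 12.6]
width: 0.0131
```

drive_tool(plan=[{"fingers": 5,"tx": -0.5,"ty": 0,"tz": 0,"ax": 0,"ay": 0,"az": 0},{"fingers": 5,"tx": -0.8,"ty": 0,"tz": 0,"ax": 0,"ay": 0,"az": 0},{"fingers": 20,"tx": -0.8,"ty": 0,"tz": 0,"ax": 0,"ay": 0,"az": 0},{"fingers": 35,"tx": -0.8,"ty": 0,"tz": 0,"ax": 0,"ay": 0,"az": 0},{"fingers": 45,"tx": -0.8,"ty": 0,"tz": 0,"ax": 0,"ay": 0,"az": 0}])

```text
time_s: 20.55
position: [0.6268, -0.1179, 0.0881]
tool_rot: [0.703, -0.078, 0.703, 0.078]
contact_force: [0.9, -1.4, 0.2]
width: 0.0446
```

drive_tool(plan=[{"fingers": 50,"tx": 0,"ty": 0,"tz": 0,"ax": 0,"ay": 0,"az": 0},{"fingers": 50,"tx": 0,"ty": 0,"tz": 0,"ax": 0,"ay": 0,"az": 0},{"fingers": 50,"tx": -15,"ty": 0,"tz": 0,"ax": 0,"ay": 0,"az": 0},{"fingers": 50,"tx": -40,"ty": 0,"tz": 0,"ax": 0,"ay": 0,"az": 0},{"fingers": 50,"tx": -80,"ty": 0,"tz": 0,"ax": 0,"ay": 0,"az": 0}])

```text
time_s: 21.05
position: [0.6259, -0.1177, 0.1685]
tool_rot: [0.702, -0.078, 0.704, 0.079]
contact_force: [0.3, 0.1, 1.1]
width: 0.0498
```

drive_tool(plan=[{"fingers": 50,"tx": -40,"ty": -20,"tz": -20,"ax": 0,"ay": 0,"az": 0},{"fingers": 50,"tx": -70,"ty": -60,"tz": -40,"ax": 0,"ay": 0,"az": 0},{"fingers": 50,"tx": -90,"ty": -105,"tz": -50,"ax": 0,"ay": 0,"az": 0},{"fingers": 50,"tx": -90,"ty": -150,"tz": -60,"ax": 0,"ay": 0,"az": 0},{"fingers": 50,"tx": -90,"ty": -190,"tz": -60,"ax": 0,"ay": 0,"az": 0}])

```text
time_s: 21.55
position: [0.6093, -0.3191, 0.2613]
tool_rot: [0.704, -0.079, 0.702, 0.077]
contact_force: [0.9, 0.4, 0.0]
width: 0.0498
```

```bash
python3 -c "
from fit import *
o=grab('z'); s=env.read_state(); tgt(.6267,-.1179,.0886,12.75); tray(o['scene'])
for n,c in (('scene',(150,240,150,260)),('top',(130,240,240,380))):
    I=o[n]['image']; cv2.imwrite(f'pics/z_{n[0]}.png',cv2.resize(I[c[0]:c[1],c[2]:c[3]],None,fx=5,fy=5,interpolation=2))
    W=world(o[n]); hsv=cv2.cvtColor(I,cv2.COLOR_BGR2HSV).astype(int);z=W[...,2]
    L=(W[...,:2]-PIV)@U-.19;T=(W[...,:2]-PIV)@Vv
    m=(hsv[...,1]<80)&(hsv[...,2]>130)&(abs(L)<.09)&(abs(T)<.07)&(z>.07)&(z<.1)
    k,lab,st,_=cv2.connectedComponentsWithStats(m.astype(np.uint8)); m=lab==1+np.argmax(st[1:,4])
    A=np.c_[L[m],T[m],np.ones(m.sum())]; print(n,m.sum(),'slopeL,T,z',np.linalg.lstsq(A,z[m],rcond=None)[0].round(4))
    x,r,e=hullfit([o[n]],[m],boxc(.146,.116,.082,.088),[.6267,-.1179,-1.348]); print('lid',x.round(4),np.degrees(x[2]).round(2),r)
"
```

```text
t 21.65 pos [ 0.6097 -0.321   0.2591] jaw 12.5 F [-0.81  1.06 -0.79] w 49.9 | shift [170.2 194.9  60.4] rotvec [-0.25  0.04  0.09] q6 -0.8Traceback (most recent call last):
  File "<string>", line 3, in <module>
    o=grab('z'); s=env.read_state(); tgt(.6267,-.1179,.0886,12.75); tray(o['scene'])
                                                                    ~~~~^^^^^^^^^^^^
  File "h.py", line 41, in tray
    A=np.polyfit(L[m],z[m],1); print("tray slope",A.round(4),"n",m.sum())
    raise TypeError("expected non-empty vector for x")
TypeError: expected non-empty vector for x
```

View pics/z_scene.png

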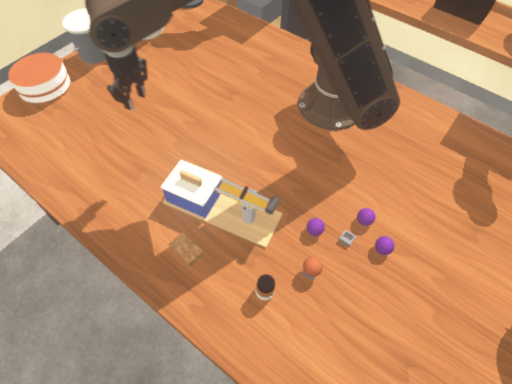

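The lid sits on the box at scene (192,185), the tray is back, and everything else is in place. Now a numeric check of how level the lid is.

```bash
python3 -c "
from fit import *
o=load('z');a=load('a')
for n,c in (('scene',(150,240,150,260)),('top',(150,230,240,350))):
    I=o[n]['image']; cv2.imwrite(f'pics/z_{n[0]}.png',cv2.resize(I[c[0]:c[1],c[2]:c[3]],None,fx=5,fy=5,interpolation=2))
    W=world(o[n]); hsv=cv2.cvtColor(I,cv2.COLOR_BGR2HSV).astype(int);z=W[...,2]
    L=(W[...,:2]-PIV)@U-.19;T=(W[...,:2]-PIV)@Vv
    q=(abs(T)<.016)&(L>-.26)&(L<-.1)&(z>.1)&(z<.15); print('tray slope',np.polyfit(L[q],z[q],1).round(3))
    m=(hsv[...,1]<90)&(hsv[...,2]>110)&(abs(L)<.09)&(abs(T)<.07)&(z>.07)&(z<.1)
    k,lab,st,_=cv2.connectedComponentsWithStats(m.astype(np.uint8)); m=lab==1+np.argmax(st[1:,4])
    A=np.c_[L[m],T[m],np.ones(m.sum())]; print(n,m.sum(),'slopeL,T,z',np.linalg.lstsq(A,z[m],rcond=None)[0].round(4))
    x,r,e=hullfit([o[n]],[m],boxc(.146,.116,.082,.088),[.6267,-.1179,-1.348]); print('lid',x.round(4),np.degrees(x[2]).round(2),r)
"
```

```text
tray slope [-0.006  0.128]
scene 1458 slopeL,T,z [ 0.0094 -0.0242  0.0876]
lid [ 0.6278 -0.1149 -1.3652] -78.22 0.5656172821529241
tray slope [0.012 0.131]
top 1537 slopeL,T,z [-0.0048  0.0027  0.0883]
lid [ 0.6258 -0.1174 -1.3504] -77.37 0.4898422876413134
```

View pics/z_s.png

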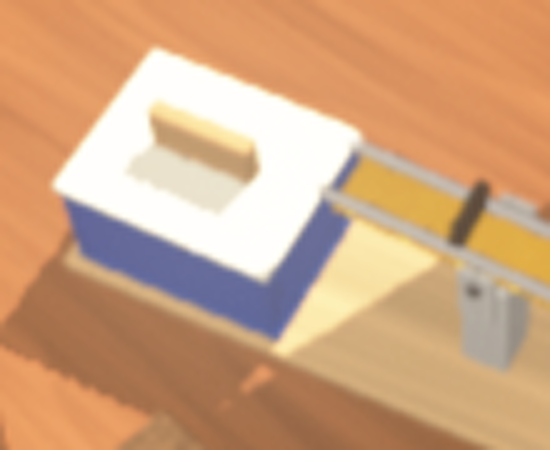

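View pics/z_t.png

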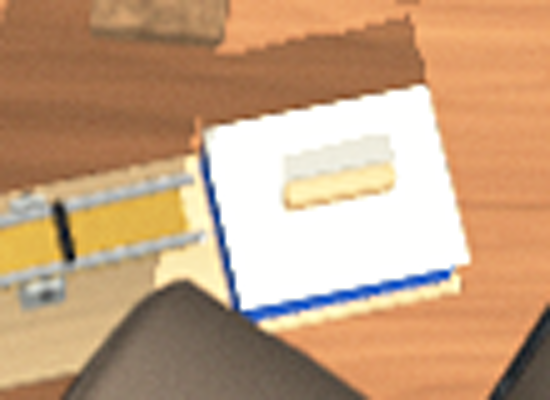

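```bash
python3 -c "
from h import *
s=env.read_state(); print(s['time_s'],np.abs(s['dq']).max()); print(env.sign_off())"
```

```text
21.65 0.07415583516407781
the job is handed in; nothing more can be done
None
```

The job is done and handed in at 21.65 s. The white ball is in the blue box, the tray has swung back, and the lid is on, pressed down and released.

**Ball:** My first two grasps closed too high on the ball, because the fingertips are about 30 mm shorter than stated. I measured the offset, went lower and gripped it properly; the ball stayed on its cradle. I lowered it to within about half a millimetre of the nest height and let go with the arm held still. The pictures then showed the tray tipped and the ball rolling. A moment later the ball was in the box and the tray was back at its rest slope (0.078).

**Lid:** I took it by the handle, turned it to the box, let the lip in without contact and pressed. The force reading was 9.7 N, then 12.6 N, at the expected seated height, after which I let go and moved clear.

**Last checks:**
- **Level:** The top camera shows the lid level (slopes under 0.005) with its top at 88 mm, as it should be. The scene camera disagreed slightly: it gave a cross slope of -0.024 and put the lid about 3 mm further along the box. I took this for measurement noise and did not check further.
- **Tray:** The final numeric tray reading (about 0) is no use because it took in the stop and counterweight. The pictures show the tray where it started.
- **Bystanders:** The red ball, purple balls, jar and block look unmoved in the last picture. I judged that by eye only.

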